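# Fetch the instrument case from between the jars

## Task

Lay out the steel instrument case for the next examination: first clear the small pot from its lid and the glass jar and the amber bottle from its two sides onto the side tray, all three standing there together, and only then take out the case and lay it centred on the rubber pad, lined up lengthwise with it. When the case lies there, stand the pot back in the middle of its lid and put the jar and the bottle each back where it stood at the start. Keep everything upright and leave the tape roll on the stand where it is.

Things in the scene. Friction and masses are not known exactly. Their poses are not given: they have to be found in the camera images.
- case_center (a point): closed stainless steel instrument case, a plain oblong box 150 mm long (its x axis), 60 mm wide (y), 40 mm high, about 0.3 kg, with a flat lid fixed to it; lies flat on the stand. The point is its centre, 20 mm above its underside. Grip it across its 60 mm width; this is possible only when jar and bottle are away, as they stand about 6 to 16 mm from its long sides.
- pot_center (a point): small open round steel pot, straight-sided, outer diameter 48 mm, height 48 mm, wall 3 mm; stands at the start on the lid of the case, near its middle. The point is on its axis, half-way up (24 mm above its foot); z is its axis, up when upright.
- jar_center (a point): round clear glass jar with white filling, flat steel lid and small knob, diameter 60 mm, overall height 74 mm, straight-sided up to 68 mm; stands on the stand close beside the middle of one long side of the case. The point is on its axis, half-way up (37 mm above its foot); z is its axis.
- flask_center (a point): round amber glass bottle with sloping shoulder and white cap, body diameter 52 mm, straight-sided up to 52 mm, overall height 76 mm; stands on the stand close beside the middle of the other long side of the case (which side is whose changes). The point is on its axis, half-way up (38 mm above its foot); z is its axis.
- tray_in (a point): the side tray: fixed oblong steel tray, outside 260 mm along its x axis, 220 mm along y, rim 20 mm high and 4 mm thick, flat inner floor. The point is the centre of its inner floor, 4 mm above the table. Lies left or right of the stand, on the other side from the pad.
- pad_top (a point): fixed flat dark rubber pad on the table, 200 mm along its x axis, 100 mm along y, 5 mm thick: where the case goes, its length along the pad's length (either way round). The point is the centre of the pad's upper face.
- stand: fixed flat enamelled slab, dull green,, 240 mm along its x axis, 220 mm along y, 8 mm thick, on which case, jar, bottle and tape roll stand; the case lies in its middle along x. The origin is the centre of its underside, on the table.
- tape: bystander: loose roll of white tape lying flat on the stand just in front of the case's near end (towards the robot), 3 to 15 mm from it, outer diameter 40 mm, 22 mm high; the origin is the centre of its underside.

How it is judged:
By the outcome, as a careful person would: the job done as asked, in the order asked, and still so for the second after the job is handed in, with the robot touching nothing.
It also fails if it takes over 141 s, if anything falls off the work surface, if the arm or the gripper's body presses on something with over 40 N, if the wrist force passes 120 N, or if a joint passes its speed limit or range.

## Robot

A 6-joint arm with a two-finger parallel gripper is mounted at the origin on the work surface. World frame = base frame: x ahead of the robot, y to its left, z up, the work surface at z = 0. Lengths are in mm, angles in rad, forces in N, time in s.
With the tool pointing down it reaches from about 350 to 875 mm from the base axis. Payload 4.2 kg.
Tool frame: the origin (TCP) lies midway between the tips of the shut fingers; the grasp point (between the pads) lies 19 mm behind it; z points along the fingers, y is the line along which they close (so a half turn about z gives the same grasp; the last joint's range is limited). The gripper opens to 85 mm and grips with 20 to 120 N. Pads are 22 mm wide; open, the fingers measure 114 mm over their backs; the gripper's body (76 mm by 85 mm) begins 54 mm behind the grasp point. The pads swing forward as they close: fully open they stand 13 mm farther back than shut.
Start: joints at [-0.849, 0.385, 0.008, 0, -1.194, -0.259], TCP at [279.046, -559.225, 231.312] pointing down, gripper open.
Joint ranges: [-3.14, 3.14], [-1.21, 2.06], [-1.07, 1.41], [-3.16, 2.05], [-2.99, -0.16], [-3.1, 3.1]. Speed limits (rad/s): [2.79, 2.79, 3.14, 3.14, 3.14, 3.14].

## Interface

Orientations are given as a unit quaternion [x, y, z, w].
In Python, from bench import arm gives the robot as it stands.
- The arm moves only by the tool send_rows, never from a script. Its argument "targets" is a list of rows, each an object of numbers: "gripper": the gripper command: -1 is fully open, 1 is shut, values between are in proportion; "x", "y", "z": the shift along the tool's x, y, z in cm; "ax", "ay", "az": the turn, a rotation vector about the tool's x, y, z in degrees. A call has 1 to 5 rows; each row shifts and turns the commanded pose from where the row before left it, along the tool's axes as they then stand; what a row does not reach is not made up. A row lasts 1/12 s, in which the tool goes at most 41.7 mm and 7.16 degrees, less where a joint would pass 70% of its speed; a pose out of reach is approached as far as the arm can. A call is refused whole if a number of a shift passes 4.17 or a number of a turn 7.16, either way. A call with a gripper value outside its range is refused whole. The fingers move at their own pace and stop on an object; the grip force is fixed at half the most. Time passes only in rows, so rows that do not move let the fingers close. It gives the time, the measured TCP pose, the force, the opening and the grip force at its end, in the units of the state.
- arm.read_state(): the state, without advancing time (a new reading comes with each control period).
- arm.get_image(name): name is "side" or "top"; returns (picture, depth): 420x560x3 uint8, red, green, blue; 420x560 float32, mm along the optical axis (not along the pixel's ray), 0 where there is no reading.
- arm.camera_model(name): a dict with "fx", "fy", "cx", "cy" (pixels), "distortion" ([k1, k2, p1, p2, k3] as OpenCV has them; the pictures are not rectified), "cam_to_world" (4x4, takes a point from camera to world coordinates). Camera axes: x right, y down, z forward; pixel columns grow to the right and rows downward; lengths in mm; the calibration is good to about 2 mm. A picture is of the moment at which its call begins. camera_model takes no time and is no camera call.
- arm.job_done(): hands the job in; it is judged then, once.
Trained networks look in the newest picture that a camera, given by its name, has taken for a name from the list of things; names that differ only in an ending like _2 or _b are one class to them, and where a whole thing is asked for, a point or a joint stands for the part that bears it (a point fixed in the world has none). Each returns a list of dicts, best first, with "score" (0 to 1); they miss things now and then, are a little off and sometimes report something else, mostly with a low value. They report only what shows in the picture. A call takes as long as a camera call.
- arm.boxes_of(camera, thing): "rect" ([left, top, width, height] in pixels, round what is visible of it).
The state is a dict: "clock": time; "joints": joint angles; "joint_vel": joint speeds; "joint_efforts": joint torques, N m; "position": TCP position; "ee_rot": TCP orientation; "contact_force": force on the tool from outside, world axes, zero at the start; "wrist_torque": the same for the moment, N m; "gripper_width": finger opening in mm; "grasp_force": force on a finger pad.
Only numpy, scipy, OpenCV 4.12 (cv2) and the standard library are available. Lean on these libraries where they do the work, as an engineer would, in place of code of your own. Each camera call takes 0.05 s, during which the arm holds its last target. There are 200 camera calls.

## Working session

There is one attempt and no reset: what is moved stays moved. The work goes in short steps, Python scripts to look and compute and a tool call to move; the robot and the scene stay as the last step left them, time stands still between calls to the robot, and variables do not carry over. Pictures are saved under pics/ and viewed, at most 14 in all, crops included, and the job is handed in when it is done.

Besides the shell and the picture viewer there is one more tool, called after "Call:" in YAML: its name, and indented under it one key for each argument. send_rows: Moves the arm, as the interface text tells. Its arguments: {"type":"object","properties":{"targets":{"type":"array"}},"required":["targets"]}

```bash
mkdir -p pics
python3 - <<'E'
from bench import arm
import cv2,numpy as np
s=arm.read_state(); print({k:np.round(v,3).tolist() for k,v in s.items()})
for n in("top","side"):
    im,d=arm.get_image(n); cv2.imwrite(f"pics/{n}0.png",im[:,:,::-1]); np.save(f"{n}0.npy",d); np.save(f"{n}0i.npy",im)
    m=arm.camera_model(n); print(n,{k:np.round(v,3).tolist() for k,v in m.items()})
    for t in("case_center","pot_center","jar_center","flask_center","tray_in","pad_top","stand","tape"):
        print(t,[(np.round(b["rect"]).tolist(),round(b["score"],2)) for b in arm.boxes_of(n,t)[:2]])
E
```

```text
{'clock': 0.0, 'joints': [-0.849, 0.386, 0.007, -0.001, -1.194, -0.259], 'joint_vel': [-0.0, 0.001, 0.001, 0.0, 0.002, 0.0], 'joint_efforts': [-0.001, -39.228, 18.84, 4.186, -0.005, -0.0], 'position': [278.766, -558.717, 230.216], 'ee_rot': [-0.229, 0.973, 0.001, -0.0], 'contact_force': [0.182, 0.102, -0.571], 'wrist_torque': [0.007, 0.012, -0.012], 'grasp_force': 0.0, 'gripper_width': 85.363}
top {'fx': 508.459, 'fy': 508.459, 'cx': 281.198, 'cy': 200.423, 'distortion': [0.024, 0.0, 0.0, 0.0, 0.0], 'cam_to_world': [[-0.01, -0.997, 0.074, 464.79], [-1.0, 0.011, 0.011, 6.344], [-0.012, -0.074, -0.997, 1056.242], [0.0, 0.0, 0.0, 1.0]]}
case_center [([261.0, 136.0, 42.0, 80.0], 0.9)]
pot_center [([272.0, 168.0, 20.0, 22.0], 0.62)]
jar_center [([300.0, 162.0, 34.0, 30.0], 0.72)]
flask_center [([235.0, 161.0, 26.0, 27.0], 0.68)]
tray_in [([73.0, 170.0, 117.0, 139.0], 0.7)]
pad_top [([412.0, 164.0, 60.0, 104.0], 0.97)]
stand [([224.0, 114.0, 120.0, 128.0], 0.86)]
tape [([255.0, 219.0, 20.0, 15.0], 0.72)]
side {'fx': 498.861, 'fy': 498.861, 'cx': 272.837, 'cy': 214.824, 'distortion': [-0.034, 0.0, 0.0, 0.0, 0.0], 'cam_to_world': [[-0.802, -0.394, 0.45, 96.475], [-0.598, 0.532, -0.6, 597.367], [-0.003, -0.75, -0.662, 707.856], [0.0, 0.0, 0.0, 1.0]]}
case_center [([215.0, 185.0, 71.0, 65.0], 0.68)]
pot_center [([243.0, 186.0, 20.0, 31.0], 0.81)]
jar_center [([260.0, 175.0, 26.0, 43.0], 0.9)]
flask_center []
tray_in [([78.0, 285.0, 216.0, 134.0], 0.83)]
pad_top [([321.0, 145.0, 89.0, 46.0], 0.57), ([216.0, 185.0, 74.0, 62.0], 0.54)]
stand []
tape [([269.0, 241.0, 20.0, 20.0], 0.86)]
```

View pics/top0.png

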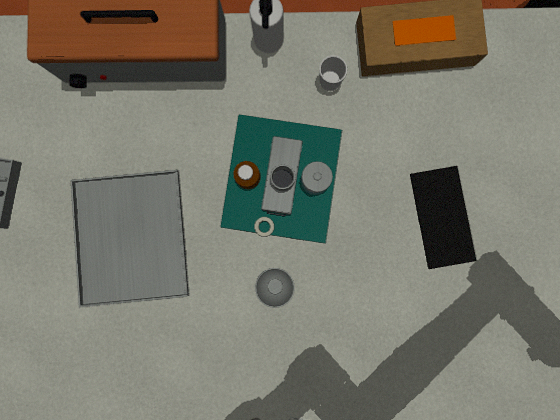

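View pics/side0.png

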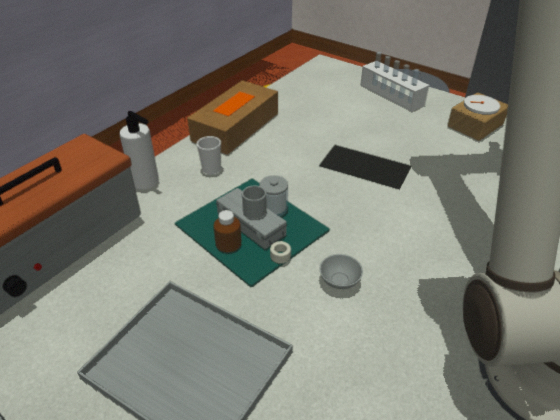

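The top view shows the tray on the left at about (130,238). The stand is in the middle: bottle (247,175), case with pot (282,178), jar (317,178), tape (264,227). The pad is on the right at (443,217), and a loose bowl sits at (275,287).

```bash
cat > h.py <<'E'
from bench import arm
import cv2,numpy as np
def rays(n,uv):
    m=arm.camera_model(n);K=np.array([[m["fx"],0,m["cx"]],[0,m["fy"],m["cy"]],[0,0,1.]])
    p=cv2.undistortPoints(np.asarray(uv,float).reshape(-1,1,2),K,np.array(m["distortion"])).reshape(-1,2)
    return np.c_[p,np.ones(len(p))],np.array(m["cam_to_world"])
def onplane(n,uv,z):
    r,T=rays(n,uv);w=r@T[:3,:3].T
    return T[:3,3]+w*((z-T[2,3])/w[:,2])[:,None]
def cloud(n,d):
    v,u=np.mgrid[:420,:560];r,T=rays(n,np.c_[u.ravel(),v.ravel()])
    P=(r*d.ravel()[:,None])@T[:3,:3].T+T[:3,3];P[d.ravel()==0]=np.nan
    return P.reshape(420,560,3)
def rect(xy):
    (c,s,a)=cv2.minAreaRect(np.asarray(xy,np.float32));b=cv2.boxPoints((c,s,a))
    e=max((b[1]-b[0],b[2]-b[1]),key=np.linalg.norm)
    return np.round(c,1),np.round(sorted(s),1),round(np.degrees(np.arctan2(e[1],e[0]))%180,1)
def circ(xy):
    c,r=cv2.minEnclosingCircle(np.asarray(xy,np.float32));return np.round(c,1),round(r,1),np.round(np.median(xy,0),1),len(xy)
E
python3 - <<'E'
from h import *
d=np.load("top0.npy");im=np.load("top0i.npy").astype(int);P=cloud("top",d)
def box(x0,y0,x1,y1):
    m=np.zeros((420,560),bool);m[y0:y1,x0:x1]=1;return m
def uvs(m): 
    n,l,s,c=cv2.connectedComponentsWithStats(m.astype(np.uint8));k=1+np.argmax(s[1:,4]);v,u=np.where(l==k);return np.c_[u,v]
pad=(im.max(2)<45)&box(400,155,490,280);print("pad",rect(onplane("top",uvs(pad),5)[:,:2]))
g=(im[:,:,1]-im[:,:,0]>35)&box(210,100,355,255);print("stand",rect(onplane("top",uvs(g),8)[:,:2]),np.nanmedian(P[g][:,2]))
Z=P[:,:,2]
for n,bx in dict(pot=(265,160,299,196),jar=(296,158,340,198),fl=(230,158,262,192),case=(256,128,306,222),tape=(250,214,280,240),tray=(62,162,200,315),bowl=(250,262,300,312)).items():
    z=Z[box(*bx)];print(n,np.histogram(z[np.isfinite(z)],bins=np.arange(-5,125,5))[0])
def sel(n,bx,a,b,f):
    m=box(*bx)&(Z>a)&(Z<b);p=uvs(m);Q=P[p[:,1],p[:,0]];print(n,f(Q[:,:2]),round(np.median(Q[:,2]),1))
sel("pot",(262,155,302,199),85,105,circ)
sel("jar",(296,158,340,198),66,95,circ)
sel("flask",(230,158,262,192),76,95,circ)
sel("case",(256,128,306,222),40,54,rect)
sel("tape",(250,214,280,240),20,38,circ)
sel("tray rim",(62,162,200,315),12,30,rect)
sel("bowl",(250,262,300,312),20,80,circ)
m=(Z>12)&(Z<30)&box(62,162,200,315)
q=cv2.convexHull(uvs(m));print(cv2.boxPoints(cv2.minAreaRect(q)))
c=im[150:205,225:262]
fc=(im.min(2)>150)&box(234,160,258,188);print("cap",circ(onplane("top",uvs(fc),84)[:,:2]))
big=cv2.resize(im[105:250,210:355].astype(np.uint8)[:,:,::-1],None,fx=4,fy=4,interpolation=cv2.INTER_CUBIC);cv2.imwrite("pics/crop0.png",big)
E
```

```text
pad (array([ 506. , -312.9]), array([ 99.2, 198.1]), np.float32(9.4))
stand (array([590.1,  17.7]), array([217.4, 238.1]), np.float32(170.7)) 7.9540083247791245
pot [  0   7 101  25   0   0   0   1   4  34 478 333  32  16  10  16  16  12
  19  46  71   3   0   0   0]
jar [100 122 576  87   8   3   6  10   8  13  50  11   9   8   9 250 441  42
   2   0   0   0   0   0   0]
fl [  6  36 371  83   7   8  10   3   7   6   6  10  54 209  89   1   6 136
  34   0   0   0   0   0   0]
case [   0  139 1749  303   31   20   33   40   19  122 1408  478   48   50
   16   37   49   12   19   46   71    3    0    0    0]
tape [ 81  91 337  66   8   7  89  99   0   0   0   0   0   0   0   0   0   0
   0   0   0   0   0   0   0]
tray [ 2993 11656  4999   270   593   494     8     0     0     0     0     0
     0     0     0     0     0     0     0     0     0     0     0     0
     0]
bowl [590 790 258 232 161 127 153 159  10   0   0   0   0   0   0   0   0   0
   0   0   0   0   0   0   0]
pot (array([582.2,  13.9]), 24.0, array([586.6,  12.7]), 139) 95.3
jar (array([584.2, -52.7]), 29.8, array([583.5, -52.6]), 742) 75.9
flask (array([593.1,  85.7]), 14.3, array([592.8,  86. ]), 176) 84.0
case (array([592.3,  15.7]), array([ 61.1, 150. ]), np.float32(170.5)) 47.8
tape (array([489.2,  52.6]), 19.8, array([489.9,  52.7]), 194) 30.1
tray rim (array([470.6, 329.7]), array([222.5, 260.6]), np.float32(5.0)) 19.3
bowl (array([367.7,  32.3]), 39.5, array([361.6,  33.4]), 448) 28.6
[[ 67.24842 179.04459]
 [177.75307 169.22195]
 [189.08868 296.74765]
 [ 78.58403 306.57028]]
cap (array([593.5,  86.3]), 13.1, array([593. ,  86.1]), 141)
```

View pics/crop0.png

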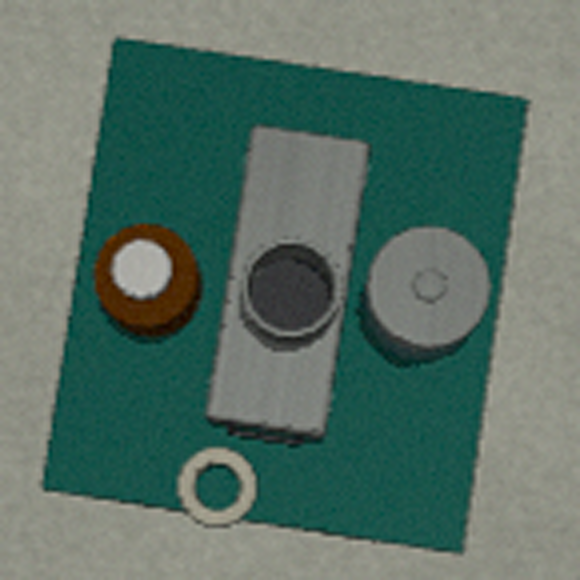

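Call:
send_rows:
  targets:
    - {"az": -6.75, "gripper": -1}
    - {"az": -6.75, "gripper": -1}
    - {"az": -6.75, "gripper": -1}
    - {"az": -6.75, "gripper": -1}
    - {"az": -6.75, "gripper": -1}

```text
$.targets[0]: bad value
```

Call:
send_rows:
  targets:
    - {"az": -6.75, "gripper": -1}
    - {"az": -6.75, "gripper": -1}
    - {"az": -6.75, "gripper": -1}
    - {"gripper": -1}

```text
$.targets[0]: bad value
```

```bash
cat >> h.py <<'E'
def yaw(): 
    from scipy.spatial.transform import Rotation as R
    y=R.from_quat(arm.read_state()["ee_rot"]).as_matrix()[:,1];return np.degrees(np.arctan2(y[1],y[0]))
def go(*pts,yw=None):
    "tool-axis shifts (cm) through world waypoints from the measured pose"
    s=arm.read_state();p=np.array(s["position"]);a=yaw()
    print("at",p.round(1),"yaw",round(a,1),"w",round(s["gripper_width"],1),"gf",round(float(s["grasp_force"]),1),"F",np.round(s["contact_force"],1),"t",round(s["clock"],2))
    a=np.radians(a if yw is None else yw)
    for q in pts:
        d=(np.array(q)-p)/10;c,sn=np.cos(a),np.sin(a)
        v=np.array([-sn*d[0]+c*d[1],c*d[0]+sn*d[1],-d[2]]);n=int(np.ceil(np.linalg.norm(v)/3.8));print(v.round(2),n,(v/max(n,1)).round(2));p=np.array(q)
E
python3 -c "
from h import *
go((582.2,13.9,130),(582.2,13.9,57))"
```

```text
at [ 279.  -559.2  231.3] yaw 116.5 w 85.6 gf 0.0 F [-0.1 -0.9  0. ] t 0.9
[-52.71  37.75  10.13] 18 [-2.93  2.1   0.56]
[-0.   0.   7.3] 2 [-0.    0.    3.65]
```

Call:
send_rows:
  targets:
    - {"gripper": -1, "x": 0, "y": 0, "z": 0, "ax": 0, "ay": 0, "az": -6.75}
    - {"gripper": -1, "x": 0, "y": 0, "z": 0, "ax": 0, "ay": 0, "az": -6.75}
    - {"gripper": -1, "x": 0, "y": 0, "z": 0, "ax": 0, "ay": 0, "az": -6.75}
    - {"gripper": -1, "x": 0, "y": 0, "z": 0, "ax": 0, "ay": 0, "az": -6.75}
    - {"gripper": -1, "x": 0, "y": 0, "z": 0, "ax": 0, "ay": 0, "az": -6.75}

```text
clock: 1.32
position: [279.0, -559.2, 231.3]
ee_rot: [-0.505, 0.863, -0.0, -0.0]
contact_force: [0.5, -0.2, 1.4]
gripper_width: 85.9
grasp_force: 0.0
```

Call:
send_rows:
  targets:
    - {"gripper": -1, "x": 0, "y": 0, "z": 0, "ax": 0, "ay": 0, "az": -6.75}
    - {"gripper": -1, "x": 0, "y": 0, "z": 0, "ax": 0, "ay": 0, "az": -6.75}
    - {"gripper": -1, "x": 0, "y": 0, "z": 0, "ax": 0, "ay": 0, "az": -6.75}
    - {"gripper": -1, "x": -3.4, "y": -1.1, "z": 0, "ax": 0, "ay": 0, "az": 0}
    - {"gripper": -1, "x": -3.4, "y": -1.1, "z": 0, "ax": 0, "ay": 0, "az": 0}

```text
clock: 1.73
position: [311.5, -496.0, 230.6]
ee_rot: [-0.645, 0.764, 0.0, -0.0]
contact_force: [1.1, 0.9, -0.1]
gripper_width: 85.5
grasp_force: 0.0
```

```bash
python3 -c "
from h import *
go((582.2,13.9,130),(582.2,13.9,57))"
```

```text
at [ 311.5 -496.   230.6] yaw 170.3 w 85.5 gf 0.0 F [ 1.1  0.9 -0.1] t 1.73
[-54.81 -18.12  10.06] 16 [-3.43 -1.13  0.63]
[-0.   0.   7.3] 2 [-0.    0.    3.65]
```

Call:
send_rows:
  targets:
    - {"gripper": -1, "x": -3.4, "y": -1.1, "z": 0.6, "ax": 0, "ay": 0, "az": 0}
    - {"gripper": -1, "x": -3.4, "y": -1.1, "z": 0.6, "ax": 0, "ay": 0, "az": 0}
    - {"gripper": -1, "x": -3.4, "y": -1.1, "z": 0.6, "ax": 0, "ay": 0, "az": 0}
    - {"gripper": -1, "x": -3.4, "y": -1.1, "z": 0.6, "ax": 0, "ay": 0, "az": 0}
    - {"gripper": -1, "x": -3.4, "y": -1.1, "z": 0.6, "ax": 0, "ay": 0, "az": 0}

```text
clock: 2.15
position: [394.7, -335.7, 201.3]
ee_rot: [-0.646, 0.763, -0.0, 0.0]
contact_force: [0.1, -0.3, -0.6]
gripper_width: 85.5
grasp_force: 0.0
```

Call:
send_rows:
  targets:
    - {"gripper": -1, "x": -3.4, "y": -1.1, "z": 0.6, "ax": 0, "ay": 0, "az": 0}
    - {"gripper": -1, "x": -3.4, "y": -1.1, "z": 0.6, "ax": 0, "ay": 0, "az": 0}
    - {"gripper": -1, "x": -3.4, "y": -1.1, "z": 0.6, "ax": 0, "ay": 0, "az": 0}
    - {"gripper": -1, "x": -3.4, "y": -1.1, "z": 0.6, "ax": 0, "ay": 0, "az": 0}
    - {"gripper": -1, "x": -3.4, "y": -1.1, "z": 0.6, "ax": 0, "ay": 0, "az": 0}

```text
clock: 2.57
position: [477.1, -176.9, 171.4]
ee_rot: [-0.646, 0.763, -0.0, 0.0]
contact_force: [0.7, 0.6, 0.3]
gripper_width: 85.5
grasp_force: 0.0
```

Call:
send_rows:
  targets:
    - {"gripper": -1, "x": -3.4, "y": -1.1, "z": 0.6, "ax": 0, "ay": 0, "az": 0}
    - {"gripper": -1, "x": -3.4, "y": -1.1, "z": 0.6, "ax": 0, "ay": 0, "az": 0}
    - {"gripper": -1, "x": -3.4, "y": -1.1, "z": 0.6, "ax": 0, "ay": 0, "az": 0}
    - {"gripper": -1, "x": -3.4, "y": -1.1, "z": 0.6, "ax": 0, "ay": 0, "az": 0}
    - {"gripper": -1, "x": -3.4, "y": -1.1, "z": 0.6, "ax": 0, "ay": 0, "az": 0}

```text
clock: 2.98
position: [559.4, -18.1, 141.3]
ee_rot: [-0.646, 0.763, -0.0, 0.0]
contact_force: [0.3, -0.4, -0.2]
gripper_width: 85.2
grasp_force: 0.0
```

```bash
python3 -c "
from h import *
go((582.2,13.9,130),(582.2,13.9,57))"
```

```text
at [559.4 -18.1 141.3] yaw 170.5 w 85.2 gf 0.0 F [ 0.3 -0.4 -0.2] t 2.98
[-3.53 -1.72  1.13] 2 [-1.77 -0.86  0.57]
[-0.   0.   7.3] 2 [-0.    0.    3.65]
```

Call:
send_rows:
  targets:
    - {"gripper": -1, "x": -1.8, "y": -0.9, "z": 0.6, "ax": 0, "ay": 0, "az": 0}
    - {"gripper": -1, "x": -1.73, "y": -0.82, "z": 0.6, "ax": 0, "ay": 0, "az": 0}
    - {"gripper": -1, "x": 0, "y": 0, "z": 2.5, "ax": 0, "ay": 0, "az": 0}
    - {"gripper": -1, "x": 0, "y": 0, "z": 2.5, "ax": 0, "ay": 0, "az": 0}
    - {"gripper": -1, "x": 0, "y": 0, "z": 2.2, "ax": 0, "ay": 0, "az": 0}

```text
clock: 3.4
position: [581.4, 12.0, 56.0]
ee_rot: [-0.646, 0.763, 0.0, -0.0]
contact_force: [-0.2, -1.2, 0.1]
gripper_width: 85.5
grasp_force: 0.0
```

Call:
send_rows:
  targets:
    - {"gripper": 1, "x": 0, "y": 0, "z": 0, "ax": 0, "ay": 0, "az": 0}
    - {"gripper": 1, "x": 0, "y": 0, "z": 0, "ax": 0, "ay": 0, "az": 0}
    - {"gripper": 1, "x": 0, "y": 0, "z": 0, "ax": 0, "ay": 0, "az": 0}
    - {"gripper": 1, "x": 0, "y": 0, "z": 0, "ax": 0, "ay": 0, "az": 0}
    - {"gripper": 1, "x": 0, "y": 0, "z": 0, "ax": 0, "ay": 0, "az": 0}

```text
clock: 3.82
position: [582.8, 12.1, 59.2]
ee_rot: [-0.646, 0.763, -0.001, 0.002]
contact_force: [-1.1, 0.2, 1.5]
gripper_width: 47.4
grasp_force: 61.8
```

```bash
python3 -c "
from h import *
go((582.2,13.9,140),(481.7,395.8,140),(481.7,395.8,14))"
```

```text
at [582.8  12.1  59.2] yaw 170.5 w 47.4 gf 61.8 F [-1.1  0.2  1.5] t 3.82
[-0.17  0.08 -8.08] 3 [-0.06  0.03 -2.69]
[-36.01  16.21  -0.  ] 11 [-3.27  1.47 -0.  ]
[-0.   0.  12.6] 4 [-0.    0.    3.15]
```

Call:
send_rows:
  targets:
    - {"gripper": 1, "x": 0, "y": 0, "z": -2, "ax": 0, "ay": 0, "az": 0}
    - {"gripper": 1, "x": 0, "y": 0, "z": -3, "ax": 0, "ay": 0, "az": 0}
    - {"gripper": 1, "x": 0, "y": 0, "z": -3, "ax": 0, "ay": 0, "az": 0}
    - {"gripper": 1, "x": -3.2, "y": 1.5, "z": 0, "ax": 0, "ay": 0, "az": 0}
    - {"gripper": 1, "x": -3.2, "y": 1.5, "z": 0, "ax": 0, "ay": 0, "az": 0}

```text
clock: 4.23
position: [563.9, 80.1, 140.6]
ee_rot: [-0.645, 0.764, -0.001, 0.003]
contact_force: [-0.5, 0.4, -2.1]
gripper_width: 47.5
grasp_force: 61.9
```

Call:
send_rows:
  targets:
    - {"gripper": 1, "x": -3.2, "y": 1.5, "z": 0, "ax": 0, "ay": 0, "az": 0}
    - {"gripper": 1, "x": -3.2, "y": 1.5, "z": 0, "ax": 0, "ay": 0, "az": 0}
    - {"gripper": 1, "x": -3.2, "y": 1.5, "z": 0, "ax": 0, "ay": 0, "az": 0}
    - {"gripper": 1, "x": -3.2, "y": 1.5, "z": 0, "ax": 0, "ay": 0, "az": 0}
    - {"gripper": 1, "x": -3.2, "y": 1.5, "z": 0, "ax": 0, "ay": 0, "az": 0}

```text
clock: 4.65
position: [514.1, 251.8, 138.4]
ee_rot: [-0.646, 0.763, 0.0, 0.001]
contact_force: [0.4, -0.2, -0.9]
gripper_width: 47.4
grasp_force: 61.9
```

Call:
send_rows:
  targets:
    - {"gripper": 1, "x": -3.2, "y": 1.5, "z": 0, "ax": 0, "ay": 0, "az": 0}
    - {"gripper": 1, "x": -3.2, "y": 1.5, "z": 0, "ax": 0, "ay": 0, "az": 0}
    - {"gripper": 1, "x": -3.2, "y": 1.2, "z": 0, "ax": 0, "ay": 0, "az": 0}
    - {"gripper": 1, "x": -0.8, "y": 0, "z": 2, "ax": 0, "ay": 0, "az": 0}
    - {"gripper": 1, "x": 0, "y": 0, "z": 3, "ax": 0, "ay": 0, "az": 0}

```text
clock: 5.07
position: [492.2, 365.1, 91.1]
ee_rot: [-0.648, 0.762, 0.001, 0.006]
contact_force: [-0.5, 0.5, -0.5]
gripper_width: 47.5
grasp_force: 61.9
```

```bash
python3 -c "
from h import *
go((481.7,395.8,15.5))"
```

```text
at [492.2 365.1  91.1] yaw 170.8 w 47.5 gf 61.9 F [-0.5  0.5 -0.5] t 5.07
[-2.86  1.53  7.56] 3 [-0.95  0.51  2.52]
```

Call:
send_rows:
  targets:
    - {"gripper": 1, "x": -1.5, "y": 0.8, "z": 2, "ax": 0, "ay": 0, "az": 0}
    - {"gripper": 1, "x": -1.4, "y": 0.7, "z": 2, "ax": 0, "ay": 0, "az": 0}
    - {"gripper": 1, "x": 0, "y": 0, "z": 1.5, "ax": 0, "ay": 0, "az": 0}
    - {"gripper": 1, "x": 0, "y": 0, "z": 1.2, "ax": 0, "ay": 0, "az": 0}
    - {"gripper": 1, "x": 0, "y": 0, "z": 0, "ax": 0, "ay": 0, "az": 0}

```text
clock: 5.48
position: [479.3, 389.5, 18.0]
ee_rot: [-0.646, 0.763, -0.0, -0.002]
contact_force: [-0.5, -1.1, -1.4]
gripper_width: 47.8
grasp_force: 61.9
```

```bash
python3 -c "
from h import *
go((481.7,395.8,15.2))
print(arm.read_state()['ee_rot'])"
```

```text
at [479.3 389.5  18. ] yaw 170.5 w 47.8 gf 61.9 F [-0.5 -1.1 -1.4] t 5.48
[-0.66 -0.13  0.28] 1 [-0.66 -0.13  0.28]
[-6.45987764e-01  7.63343945e-01 -2.54327529e-04 -2.40111252e-03]
```

Call:
send_rows:
  targets:
    - {"gripper": 1, "x": -0.4, "y": 0, "z": 0.25, "ax": 0, "ay": 0, "az": 0}
    - {"gripper": 1, "x": 0, "y": 0, "z": 0, "ax": 0, "ay": 0, "az": 0}
    - {"gripper": -1, "x": 0, "y": 0, "z": 0, "ax": 0, "ay": 0, "az": 0}
    - {"gripper": -1, "x": 0, "y": 0, "z": 0, "ax": 0, "ay": 0, "az": 0}
    - {"gripper": -1, "x": 0, "y": 0, "z": 0, "ax": 0, "ay": 0, "az": 0}

```text
clock: 5.9
position: [481.7, 395.1, 18.9]
ee_rot: [-0.646, 0.763, 0.0, 0.001]
contact_force: [-0.0, 0.2, 0.6]
gripper_width: 81.0
grasp_force: 0.0
```

```bash
python3 -c "
from h import *
go((481.7,391,130),(584,-52.7,130),(584,-52.7,28))"
```

```text
at [481.7 395.1  18.9] yaw 170.5 w 81.0 gf 0.0 F [-0.   0.2  0.6] t 5.9
[  0.41  -0.07 -11.11] 3 [ 0.14 -0.02 -3.7 ]
[ 42.07 -17.41  -0.  ] 12 [ 3.51 -1.45 -0.  ]
[-0.   0.  10.2] 3 [-0.   0.   3.4]
```

Call:
send_rows:
  targets:
    - {"gripper": -1, "x": 0, "y": 0, "z": -3.5, "ax": 0, "ay": 0, "az": 0}
    - {"gripper": -1, "x": 0, "y": 0, "z": -3.8, "ax": 0, "ay": 0, "az": 0}
    - {"gripper": -1, "x": 0, "y": 0, "z": -3.8, "ax": 0, "ay": 0, "az": 0}
    - {"gripper": -1, "x": 3.1, "y": -1.3, "z": 0, "ax": 0, "ay": 0, "az": 0}
    - {"gripper": -1, "x": 3.1, "y": -1.3, "z": 0, "ax": 0, "ay": 0, "az": 0}

```text
clock: 6.32
position: [497.9, 331.3, 132.8]
ee_rot: [-0.647, 0.762, 0.0, 0.004]
contact_force: [-0.2, -0.7, -0.9]
gripper_width: 85.8
grasp_force: 0.0
```

Call:
send_rows:
  targets:
    - {"gripper": -1, "x": 3.1, "y": -1.3, "z": 0, "ax": 0, "ay": 0, "az": 0}
    - {"gripper": -1, "x": 3.1, "y": -1.3, "z": 0, "ax": 0, "ay": 0, "az": 0}
    - {"gripper": -1, "x": 3.1, "y": -1.3, "z": 0, "ax": 0, "ay": 0, "az": 0}
    - {"gripper": -1, "x": 3.1, "y": -1.3, "z": 0, "ax": 0, "ay": 0, "az": 0}
    - {"gripper": -1, "x": 3.1, "y": -1.3, "z": 0, "ax": 0, "ay": 0, "az": 0}

```text
clock: 6.73
position: [535.4, 164.2, 129.7]
ee_rot: [-0.646, 0.763, -0.0, 0.001]
contact_force: [0.7, 0.8, 0.5]
gripper_width: 85.4
grasp_force: 0.0
```

Call:
send_rows:
  targets:
    - {"gripper": -1, "x": 3.1, "y": -1.3, "z": 0, "ax": 0, "ay": 0, "az": 0}
    - {"gripper": -1, "x": 3.1, "y": -1.3, "z": 0, "ax": 0, "ay": 0, "az": 0}
    - {"gripper": -1, "x": 3.1, "y": -1.3, "z": 0, "ax": 0, "ay": 0, "az": 0}
    - {"gripper": -1, "x": 3.1, "y": -1.3, "z": 0, "ax": 0, "ay": 0, "az": 0}
    - {"gripper": -1, "x": 3.1, "y": -1.3, "z": 0, "ax": 0, "ay": 0, "az": 0}

```text
clock: 7.15
position: [574.1, 0.5, 129.7]
ee_rot: [-0.646, 0.763, -0.0, 0.001]
contact_force: [0.4, -0.8, -0.3]
gripper_width: 85.4
grasp_force: 0.0
```

```bash
python3 -c "
from h import *
go((584,-52.7,120),(584,-52.7,28))"
```

```text
at [5.741e+02 5.000e-01 1.297e+02] yaw 170.5 w 85.4 gf 0.0 F [ 0.4 -0.8 -0.3] t 7.15
[ 5.08 -1.86  0.97] 2 [ 2.54 -0.93  0.48]
[-0.   0.   9.2] 3 [-0.    0.    3.07]
```

Call:
send_rows:
  targets:
    - {"gripper": -1, "x": 2.5, "y": -0.9, "z": 0.5, "ax": 0, "ay": 0, "az": 0}
    - {"gripper": -1, "x": 2.5, "y": -0.9, "z": 0.5, "ax": 0, "ay": 0, "az": 0}
    - {"gripper": -1, "x": 0, "y": 0, "z": 0, "ax": 0, "ay": 0, "az": 0}
    - {"gripper": -1, "x": 0, "y": 0, "z": 0, "ax": 0, "ay": 0, "az": 0}

```text
clock: 7.48
position: [583.1, -51.5, 118.9]
ee_rot: [-0.645, 0.764, 0.0, 0.0]
contact_force: [0.1, 0.8, 0.9]
gripper_width: 85.4
grasp_force: 0.0
```

```bash
python3 -c "
from h import *
go((584,-52.7,28))"
```

```text
at [583.1 -51.5 118.9] yaw 170.4 w 85.4 gf 0.0 F [0.1 0.8 0.9] t 7.48
[ 0.1  -0.1   9.09] 3 [ 0.03 -0.03  3.03]
```

Call:
send_rows:
  targets:
    - {"gripper": -1, "x": 0.1, "y": -0.1, "z": 2, "ax": 0, "ay": 0, "az": 0}
    - {"gripper": -1, "x": 0, "y": 0, "z": 2.5, "ax": 0, "ay": 0, "az": 0}
    - {"gripper": -1, "x": 0, "y": 0, "z": 2.5, "ax": 0, "ay": 0, "az": 0}
    - {"gripper": -1, "x": 0, "y": 0, "z": 2.1, "ax": 0, "ay": 0, "az": 0}
    - {"gripper": -1, "x": 0, "y": 0, "z": 0, "ax": 0, "ay": 0, "az": 0}

```text
clock: 7.9
position: [581.0, -50.5, 24.2]
ee_rot: [-0.646, 0.763, 0.002, -0.003]
contact_force: [-1.1, -0.7, 0.0]
gripper_width: 85.4
grasp_force: 0.0
```

Call:
send_rows:
  targets:
    - {"gripper": 1, "x": 0, "y": 0, "z": 0, "ax": 0, "ay": 0, "az": 0}
    - {"gripper": 1, "x": 0, "y": 0, "z": 0, "ax": 0, "ay": 0, "az": 0}
    - {"gripper": 1, "x": 0, "y": 0, "z": 0, "ax": 0, "ay": 0, "az": 0}
    - {"gripper": 1, "x": 0, "y": 0, "z": 0, "ax": 0, "ay": 0, "az": 0}
    - {"gripper": 1, "x": 0, "y": 0, "z": 0, "ax": 0, "ay": 0, "az": 0}

```text
clock: 8.32
position: [585.9, -50.7, 30.1]
ee_rot: [-0.647, 0.763, -0.001, 0.002]
contact_force: [-0.7, 2.9, 7.0]
gripper_width: 58.8
grasp_force: 64.8
```

```bash
python3 -c "
from h import *
go((584,-52.7,128),(470.6,329.7,128),(470.6,329.7,25))"
```

```text
at [585.9 -50.7  30.1] yaw 170.6 w 58.8 gf 64.8 F [-0.7  2.9  7. ] t 8.32
[ 0.23  0.15 -9.79] 3 [ 0.08  0.05 -3.26]
[-35.86  17.46  -0.  ] 11 [-3.26  1.59 -0.  ]
[-0.   0.  10.3] 3 [-0.    0.    3.43]
```

Call:
send_rows:
  targets:
    - {"gripper": 1, "x": 0, "y": 0, "z": -1, "ax": 0, "ay": 0, "az": 0}
    - {"gripper": 1, "x": 0, "y": 0, "z": -3, "ax": 0, "ay": 0, "az": 0}
    - {"gripper": 1, "x": 0, "y": 0, "z": -3, "ax": 0, "ay": 0, "az": 0}
    - {"gripper": 1, "x": -1, "y": 0.5, "z": -3, "ax": 0, "ay": 0, "az": 0}
    - {"gripper": 1, "x": -3, "y": 1.5, "z": 0, "ax": 0, "ay": 0, "az": 0}

```text
clock: 8.73
position: [575.3, -10.3, 134.7]
ee_rot: [-0.645, 0.764, -0.004, 0.005]
contact_force: [2.1, 2.2, -2.0]
gripper_width: 59.1
grasp_force: 65.2
```

Call:
send_rows:
  targets:
    - {"gripper": 1, "x": -3.2, "y": 1.5, "z": 0, "ax": 0, "ay": 0, "az": 0}
    - {"gripper": 1, "x": -3.2, "y": 1.5, "z": 0, "ax": 0, "ay": 0, "az": 0}
    - {"gripper": 1, "x": -3.2, "y": 1.5, "z": 0, "ax": 0, "ay": 0, "az": 0}
    - {"gripper": 1, "x": -3.2, "y": 1.5, "z": 0, "ax": 0, "ay": 0, "az": 0}
    - {"gripper": 1, "x": -3.2, "y": 1.5, "z": 0, "ax": 0, "ay": 0, "az": 0}

```text
clock: 9.15
position: [522.0, 162.7, 128.2]
ee_rot: [-0.646, 0.763, 0.0, -0.0]
contact_force: [0.8, -0.1, -2.5]
gripper_width: 59.3
grasp_force: 65.2
```

Call:
send_rows:
  targets:
    - {"gripper": 1, "x": -3.2, "y": 1.5, "z": 0, "ax": 0, "ay": 0, "az": 0}
    - {"gripper": 1, "x": -3.2, "y": 1.5, "z": 0, "ax": 0, "ay": 0, "az": 0}
    - {"gripper": 1, "x": -3.2, "y": 1.5, "z": 0, "ax": 0, "ay": 0, "az": 0}
    - {"gripper": 1, "x": -3.2, "y": 1.5, "z": 0, "ax": 0, "ay": 0, "az": 0}
    - {"gripper": 1, "x": -2, "y": 1, "z": 0, "ax": 0, "ay": 0, "az": 0}

```text
clock: 9.57
position: [477.5, 321.6, 128.2]
ee_rot: [-0.647, 0.763, 0.0, 0.0]
contact_force: [-0.3, 0.1, -1.9]
gripper_width: 58.6
grasp_force: 65.2
```

Call:
send_rows:
  targets:
    - {"gripper": 1, "x": 0, "y": 0, "z": 1, "ax": 0, "ay": 0, "az": 0}
    - {"gripper": 1, "x": 0, "y": 0, "z": 2.5, "ax": 0, "ay": 0, "az": 0}
    - {"gripper": 1, "x": 0, "y": 0, "z": 1.5, "ax": 0, "ay": 0, "az": 0}
    - {"gripper": 1, "x": 0, "y": 0, "z": 0, "ax": 0, "ay": 0, "az": 0}
    - {"gripper": 1, "x": 0, "y": 0, "z": 0, "ax": 0, "ay": 0, "az": 0}

```text
clock: 9.98
position: [478.3, 318.0, 77.2]
ee_rot: [-0.646, 0.763, -0.0, -0.001]
contact_force: [1.0, 0.1, -1.3]
gripper_width: 59.0
grasp_force: 65.2
```

```bash
python3 -c "
from h import *
go((470.6,329.7,25))"
```

```text
at [478.3 318.   77.2] yaw 170.5 w 59.0 gf 65.2 F [ 1.   0.1 -1.3] t 9.98
[-1.03  0.95  5.22] 2 [-0.51  0.48  2.61]
```

Call:
send_rows:
  targets:
    - {"gripper": 1, "x": -0.5, "y": 0.4, "z": 1.8, "ax": 0, "ay": 0, "az": 0}
    - {"gripper": 1, "x": -0.5, "y": 0.4, "z": 1.8, "ax": 0, "ay": 0, "az": 0}
    - {"gripper": 1, "x": 0, "y": 0, "z": 1.2, "ax": 0, "ay": 0, "az": 0}
    - {"gripper": 1, "x": 0, "y": 0, "z": 0, "ax": 0, "ay": 0, "az": 0}
    - {"gripper": 1, "x": 0, "y": 0, "z": 0, "ax": 0, "ay": 0, "az": 0}

```text
clock: 10.4
position: [473.0, 330.4, 30.7]
ee_rot: [-0.646, 0.763, -0.0, 0.0]
contact_force: [0.4, -0.5, -2.3]
gripper_width: 58.8
grasp_force: 65.2
```

```bash
python3 -c "
from h import *
go((470.6,329.7,24.5))"
```

```text
at [473.  330.4  30.7] yaw 170.5 w 58.8 gf 65.2 F [ 0.4 -0.5 -2.3] t 10.4
[0.1  0.23 0.62] 1 [0.1  0.23 0.62]
```

Call:
send_rows:
  targets:
    - {"gripper": 1, "x": 0, "y": 0, "z": 0.4, "ax": 0, "ay": 0, "az": 0}
    - {"gripper": 1, "x": 0, "y": 0, "z": 0, "ax": 0, "ay": 0, "az": 0}
    - {"gripper": 1, "x": 0, "y": 0, "z": 0, "ax": 0, "ay": 0, "az": 0}

```text
clock: 10.65
position: [472.9, 330.5, 26.7]
ee_rot: [-0.646, 0.763, 0.0, 0.001]
contact_force: [0.6, 0.6, -1.9]
gripper_width: 58.9
grasp_force: 65.2
```

```bash
python3 -c "
from h import *
go((470.6,329.7,24.5))"
```

```text
at [472.9 330.5  26.7] yaw 170.5 w 58.9 gf 65.2 F [ 0.6  0.6 -1.9] t 10.65
[0.12 0.22 0.22] 1 [0.12 0.22 0.22]
```

Call:
send_rows:
  targets:
    - {"gripper": 1, "x": 0, "y": 0, "z": 0.15, "ax": 0, "ay": 0, "az": 0}
    - {"gripper": 1, "x": 0, "y": 0, "z": 0, "ax": 0, "ay": 0, "az": 0}
    - {"gripper": -1, "x": 0, "y": 0, "z": 0, "ax": 0, "ay": 0, "az": 0}
    - {"gripper": -1, "x": 0, "y": 0, "z": 0, "ax": 0, "ay": 0, "az": 0}
    - {"gripper": -1, "x": 0, "y": 0, "z": 0, "ax": 0, "ay": 0, "az": 0}

```text
clock: 11.07
position: [472.7, 330.6, 24.7]
ee_rot: [-0.646, 0.763, 0.0, 0.0]
contact_force: [-0.1, -1.4, 1.0]
gripper_width: 85.6
grasp_force: 0.0
```

Call:
send_rows:
  targets:
    - {"gripper": -1, "x": 0, "y": 0, "z": 0, "ax": 0, "ay": 0, "az": 0}
    - {"gripper": -1, "x": 0, "y": 0, "z": -2, "ax": 0, "ay": 0, "az": 0}
    - {"gripper": -1, "x": 0, "y": 0, "z": -3, "ax": 0, "ay": 0, "az": 0}
    - {"gripper": -1, "x": 0, "y": 0, "z": -3.5, "ax": 0, "ay": 0, "az": 0}
    - {"gripper": -1, "x": 0, "y": 0, "z": -2, "ax": 0, "ay": 0, "az": 0}

```text
clock: 11.48
position: [473.7, 331.3, 132.8]
ee_rot: [-0.647, 0.763, -0.0, 0.002]
contact_force: [0.5, 1.3, -0.2]
gripper_width: 85.4
grasp_force: 0.0
```

```bash
python3 -c "
from h import *
go((593.3,86,130),(593.3,86,19))
im,d=arm.get_image('top');cv2.imwrite('pics/top1.png',im[:,:,::-1])"
```

```text
at [473.7 331.3 132.8] yaw 170.6 w 85.4 gf 0.0 F [ 0.5  1.3 -0.2] t 11.48
[ 22.24 -15.82   0.28] 8 [ 2.78 -1.98  0.03]
[-0.   0.  11.1] 3 [-0.   0.   3.7]
```

View pics/top1.png

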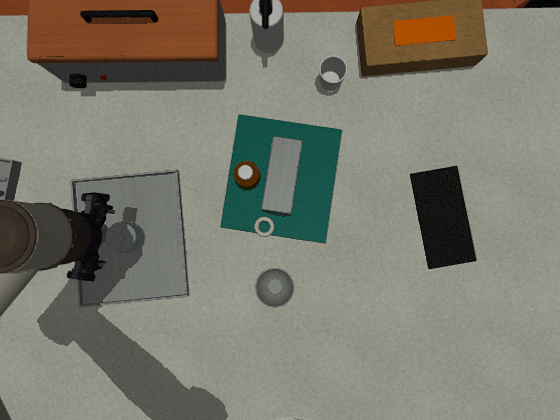

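The case (282,176) and bottle (247,175) are undisturbed. The jar stands on the tray near (122,236), and the arm hides the pot.

Call:
send_rows:
  targets:
    - {"gripper": -1, "x": 2.8, "y": -2, "z": 0, "ax": 0, "ay": 0, "az": 0}
    - {"gripper": -1, "x": 2.8, "y": -2, "z": 0, "ax": 0, "ay": 0, "az": 0}
    - {"gripper": -1, "x": 2.8, "y": -2, "z": 0, "ax": 0, "ay": 0, "az": 0}
    - {"gripper": -1, "x": 2.8, "y": -2, "z": 0, "ax": 0, "ay": 0, "az": 0}
    - {"gripper": -1, "x": 2.8, "y": -2, "z": 0, "ax": 0, "ay": 0, "az": 0}

```text
clock: 11.95
position: [548.3, 174.4, 129.1]
ee_rot: [-0.646, 0.763, 0.0, -0.0]
contact_force: [0.9, 0.0, 0.2]
gripper_width: 85.6
grasp_force: 0.0
```

Call:
send_rows:
  targets:
    - {"gripper": -1, "x": 2.8, "y": -2, "z": 0, "ax": 0, "ay": 0, "az": 0}
    - {"gripper": -1, "x": 2.8, "y": -2, "z": 0, "ax": 0, "ay": 0, "az": 0}
    - {"gripper": -1, "x": 2.7, "y": -1.9, "z": 0, "ax": 0, "ay": 0, "az": 0}
    - {"gripper": -1, "x": 0, "y": 0, "z": 0, "ax": 0, "ay": 0, "az": 0}
    - {"gripper": -1, "x": 0, "y": 0, "z": 0, "ax": 0, "ay": 0, "az": 0}

```text
clock: 12.37
position: [592.8, 82.5, 128.6]
ee_rot: [-0.645, 0.764, 0.0, -0.0]
contact_force: [-0.8, -0.6, -0.3]
gripper_width: 85.3
grasp_force: 0.0
```

```bash
python3 -c "
from h import *
go((593.3,86,19))"
```

```text
at [592.8  82.5 128.6] yaw 170.3 w 85.3 gf 0.0 F [-0.8 -0.6 -0.3] t 12.37
[-3.600e-01  1.000e-02  1.096e+01] 3 [-0.12  0.    3.65]
```

Call:
send_rows:
  targets:
    - {"gripper": -1, "x": -0.3, "y": 0, "z": 2.5, "ax": 0, "ay": 0, "az": 0}
    - {"gripper": -1, "x": 0, "y": 0, "z": 3, "ax": 0, "ay": 0, "az": 0}
    - {"gripper": -1, "x": 0, "y": 0, "z": 2.5, "ax": 0, "ay": 0, "az": 0}
    - {"gripper": -1, "x": 0, "y": 0, "z": 1.5, "ax": 0, "ay": 0, "az": 0}
    - {"gripper": -1, "x": 0, "y": 0, "z": 1, "ax": 0, "ay": 0, "az": 0}

```text
clock: 12.78
position: [591.3, 87.9, 21.9]
ee_rot: [-0.647, 0.763, 0.001, -0.002]
contact_force: [-1.0, -1.7, -0.3]
gripper_width: 85.0
grasp_force: 0.0
```

Call:
send_rows:
  targets:
    - {"gripper": -1, "x": 0, "y": 0, "z": 0.4, "ax": 0, "ay": 0, "az": 0}
    - {"gripper": -1, "x": 0, "y": 0, "z": 0, "ax": 0, "ay": 0, "az": 0}
    - {"gripper": -1, "x": 0, "y": 0, "z": 0, "ax": 0, "ay": 0, "az": 0}

```text
clock: 13.03
position: [593.6, 87.8, 21.1]
ee_rot: [-0.647, 0.763, -0.0, 0.001]
contact_force: [-0.2, -0.6, 0.5]
gripper_width: 85.8
grasp_force: 0.0
```

Call:
send_rows:
  targets:
    - {"gripper": 1, "x": 0, "y": 0, "z": 0, "ax": 0, "ay": 0, "az": 0}
    - {"gripper": 1, "x": 0, "y": 0, "z": 0, "ax": 0, "ay": 0, "az": 0}
    - {"gripper": 1, "x": 0, "y": 0, "z": 0, "ax": 0, "ay": 0, "az": 0}
    - {"gripper": 1, "x": 0, "y": 0, "z": 0, "ax": 0, "ay": 0, "az": 0}
    - {"gripper": 1, "x": 0, "y": 0, "z": 0, "ax": 0, "ay": 0, "az": 0}

```text
clock: 13.45
position: [594.2, 87.5, 21.9]
ee_rot: [-0.646, 0.763, -0.001, 0.001]
contact_force: [0.5, 0.8, 6.0]
gripper_width: 50.6
grasp_force: 62.8
```

```bash
python3 -c "
from h import *
go((593.3,85.5,120),(460,260,120),(460,260,16))"
```

```text
at [594.2  87.5  21.9] yaw 170.5 w 50.6 gf 62.8 F [0.5 0.8 6. ] t 13.45
[ 0.21  0.05 -9.81] 3 [ 0.07  0.02 -3.27]
[-15.02  16.02  -0.  ] 6 [-2.5   2.67 -0.  ]
[-0.   0.  10.4] 3 [-0.    0.    3.47]
```

Call:
send_rows:
  targets:
    - {"gripper": 1, "x": 0, "y": 0, "z": -1, "ax": 0, "ay": 0, "az": 0}
    - {"gripper": 1, "x": 0, "y": 0, "z": -2.5, "ax": 0, "ay": 0, "az": 0}
    - {"gripper": 1, "x": 0, "y": 0, "z": -2.5, "ax": 0, "ay": 0, "az": 0}
    - {"gripper": 1, "x": 0, "y": 0, "z": -2, "ax": 0, "ay": 0, "az": 0}
    - {"gripper": 1, "x": -1.5, "y": 1.5, "z": 0, "ax": 0, "ay": 0, "az": 0}

```text
clock: 13.87
position: [584.5, 103.7, 105.2]
ee_rot: [-0.645, 0.764, -0.002, 0.004]
contact_force: [1.3, 0.8, -1.1]
gripper_width: 50.9
grasp_force: 62.9
```

Call:
send_rows:
  targets:
    - {"gripper": 1, "x": -2.2, "y": 2.4, "z": 0, "ax": 0, "ay": 0, "az": 0}
    - {"gripper": 1, "x": -2.2, "y": 2.4, "z": 0, "ax": 0, "ay": 0, "az": 0}
    - {"gripper": 1, "x": -2.2, "y": 2.4, "z": 0, "ax": 0, "ay": 0, "az": 0}
    - {"gripper": 1, "x": -2.2, "y": 2.4, "z": 0, "ax": 0, "ay": 0, "az": 0}
    - {"gripper": 1, "x": -2.2, "y": 2.4, "z": 0, "ax": 0, "ay": 0, "az": 0}

```text
clock: 14.28
position: [478.9, 233.2, 100.4]
ee_rot: [-0.646, 0.763, 0.0, -0.0]
contact_force: [1.6, 0.9, -1.9]
gripper_width: 50.7
grasp_force: 62.8
```

Call:
send_rows:
  targets:
    - {"gripper": 1, "x": -1.5, "y": 1.8, "z": 0, "ax": 0, "ay": 0, "az": 0}
    - {"gripper": 1, "x": -1, "y": 0.7, "z": 0, "ax": 0, "ay": 0, "az": 0}
    - {"gripper": 1, "x": 0, "y": 0, "z": 2, "ax": 0, "ay": 0, "az": 0}
    - {"gripper": 1, "x": 0, "y": 0, "z": 2, "ax": 0, "ay": 0, "az": 0}
    - {"gripper": 1, "x": 0, "y": 0, "z": 1, "ax": 0, "ay": 0, "az": 0}

```text
clock: 14.7
position: [458.8, 260.6, 48.5]
ee_rot: [-0.646, 0.763, 0.0, -0.002]
contact_force: [0.2, -0.4, -2.1]
gripper_width: 50.6
grasp_force: 62.8
```

```bash
python3 -c "
from h import *
go((460,262,18))"
```

```text
at [458.8 260.6  48.5] yaw 170.5 w 50.6 gf 62.8 F [ 0.2 -0.4 -2.1] t 14.7
[-0.16 -0.1   3.05] 1 [-0.16 -0.1   3.05]
```

Call:
send_rows:
  targets:
    - {"gripper": 1, "x": 0, "y": 0, "z": 1.5, "ax": 0, "ay": 0, "az": 0}
    - {"gripper": 1, "x": 0, "y": 0, "z": 1.2, "ax": 0, "ay": 0, "az": 0}
    - {"gripper": 1, "x": 0, "y": 0, "z": 0.3, "ax": 0, "ay": 0, "az": 0}
    - {"gripper": 1, "x": 0, "y": 0, "z": 0, "ax": 0, "ay": 0, "az": 0}
    - {"gripper": 1, "x": 0, "y": 0, "z": 0, "ax": 0, "ay": 0, "az": 0}

```text
clock: 15.12
position: [460.5, 261.5, 20.7]
ee_rot: [-0.646, 0.763, -0.0, 0.0]
contact_force: [-0.7, -0.3, -0.9]
gripper_width: 50.5
grasp_force: 62.8
```

```bash
python3 -c "
from h import *
go((460,262,18))"
```

```text
at [460.5 261.5  20.7] yaw 170.5 w 50.5 gf 62.8 F [-0.7 -0.3 -0.9] t 15.12
[-0.05  0.06  0.27] 1 [-0.05  0.06  0.27]
```

Call:
send_rows:
  targets:
    - {"gripper": 1, "x": 0, "y": 0, "z": 0.25, "ax": 0, "ay": 0, "az": 0}
    - {"gripper": 1, "x": 0, "y": 0, "z": 0, "ax": 0, "ay": 0, "az": 0}
    - {"gripper": -1, "x": 0, "y": 0, "z": 0, "ax": 0, "ay": 0, "az": 0}
    - {"gripper": -1, "x": 0, "y": 0, "z": 0, "ax": 0, "ay": 0, "az": 0}
    - {"gripper": -1, "x": 0, "y": 0, "z": 0, "ax": 0, "ay": 0, "az": 0}

```text
clock: 15.53
position: [460.3, 261.9, 18.4]
ee_rot: [-0.646, 0.763, 0.0, 0.001]
contact_force: [0.4, -0.1, -0.4]
gripper_width: 83.7
grasp_force: 0.0
```

Call:
send_rows:
  targets:
    - {"gripper": -1, "x": 0, "y": 0, "z": 0, "ax": 0, "ay": 0, "az": 0}
    - {"gripper": -1, "x": 0, "y": 0, "z": -2, "ax": 0, "ay": 0, "az": 0}
    - {"gripper": -1, "x": 0, "y": 0, "z": -3, "ax": 0, "ay": 0, "az": 0}
    - {"gripper": -1, "x": 0, "y": 0, "z": -3.5, "ax": 0, "ay": 0, "az": 0}
    - {"gripper": -1, "x": 0, "y": 0, "z": -2.5, "ax": 0, "ay": 0, "az": 0}

```text
clock: 15.95
position: [460.6, 261.9, 130.6]
ee_rot: [-0.646, 0.763, -0.0, 0.001]
contact_force: [0.4, 0.7, 0.7]
gripper_width: 85.3
grasp_force: 0.0
```

Call:
send_rows:
  targets:
    - {"gripper": -1, "x": 2.8, "y": -2.1, "z": 0, "ax": 0, "ay": 0, "az": 0}
    - {"gripper": -1, "x": 2.8, "y": -2.1, "z": 0, "ax": 0, "ay": 0, "az": 0}
    - {"gripper": -1, "x": 2.8, "y": -2.1, "z": 0, "ax": 0, "ay": 0, "az": 0}
    - {"gripper": -1, "x": 2.8, "y": -2.1, "z": 0, "ax": 0, "ay": 0, "az": 0}
    - {"gripper": -1, "x": 2.8, "y": -2.1, "z": 0, "ax": 0, "ay": 0, "az": 0}

```text
clock: 16.37
position: [540.9, 104.8, 128.2]
ee_rot: [-0.646, 0.763, -0.0, 0.0]
contact_force: [1.1, 1.1, 0.7]
gripper_width: 85.5
grasp_force: 0.0
```

Call:
send_rows:
  targets:
    - {"gripper": -1, "x": 2.8, "y": -2.1, "z": 0, "ax": 0, "ay": 0, "az": 0}
    - {"gripper": -1, "x": 2.8, "y": -2.1, "z": 0, "ax": 0, "ay": 0, "az": 0}
    - {"gripper": -1, "x": 2.5, "y": -2.1, "z": 0, "ax": 0, "ay": 0, "az": 0}
    - {"gripper": -1, "x": 0, "y": 0, "z": 0, "ax": 0, "ay": 0, "az": 7}
    - {"gripper": -1, "x": 0, "y": 0, "z": 0, "ax": 0, "ay": 0, "az": 7}

```text
clock: 16.78
position: [589.8, 13.8, 127.5]
ee_rot: [-0.544, 0.839, 0.0, -0.0]
contact_force: [0.8, 0.2, 0.0]
gripper_width: 85.6
grasp_force: 0.0
```

Call:
send_rows:
  targets:
    - {"gripper": -1, "x": 0, "y": 0, "z": 0, "ax": 0, "ay": 0, "az": 7}
    - {"gripper": -1, "x": 0, "y": 0, "z": 0, "ax": 0, "ay": 0, "az": 7}
    - {"gripper": -1, "x": 0, "y": 0, "z": 0, "ax": 0, "ay": 0, "az": 7}
    - {"gripper": -1, "x": 0, "y": 0, "z": 0, "ax": 0, "ay": 0, "az": 7}
    - {"gripper": -1, "x": 0, "y": 0, "z": 0, "ax": 0, "ay": 0, "az": 7}

```text
clock: 17.2
position: [589.2, 15.8, 127.9]
ee_rot: [-0.269, 0.963, 0.0, 0.0]
contact_force: [-0.2, -0.8, -1.1]
gripper_width: 85.7
grasp_force: 0.0
```

Call:
send_rows:
  targets:
    - {"gripper": -1, "x": 0, "y": 0, "z": 0, "ax": 0, "ay": 0, "az": 7}
    - {"gripper": -1, "x": 0, "y": 0, "z": 0, "ax": 0, "ay": 0, "az": 7}
    - {"gripper": -1, "x": 0, "y": 0, "z": 0, "ax": 0, "ay": 0, "az": 7}
    - {"gripper": -1, "x": 0, "y": 0, "z": 0, "ax": 0, "ay": 0, "az": 7}
    - {"gripper": -1, "x": 0, "y": 0, "z": 0, "ax": 0, "ay": 0, "az": 6}

```text
clock: 17.62
position: [589.2, 15.9, 127.9]
ee_rot: [0.025, 1.0, 0.0, 0.0]
contact_force: [-0.3, -0.1, 0.3]
gripper_width: 85.2
grasp_force: 0.0
```

Run:
```python
from h import *
go((592.3,15.7,16))
im,d=arm.get_image('top');P=cloud('top',d);Z=P[:,:,2]
cv2.imwrite('pics/tray1.png',cv2.resize(im[150:330,50:290,::-1],None,fx=3,fy=3))
def sel(n,a,b,y0,y1,f=circ):
    m=(Z>a)&(Z<b)&(P[:,:,1]>y0)&(P[:,:,1]<y1)&(P[:,:,0]>370)&(P[:,:,0]<570);print(n,f(P[m][:,:2]) if m.sum()>3 else m.sum())
sel("pot",40,60,365,430);sel("jar",62,78,298,365);sel("flask cap",72,90,235,290)
```

```text
at [589.2  15.9 127.9] yaw 87.2 w 85.2 gf 0.0 F [-0.3 -0.1  0.3] t 17.62
[-0.32  0.   11.19] 3 [-0.11  0.    3.73]
pot (array([480.4, 397.6]), 24.2, array([481., 398.]), 215)
jar (array([469.9, 331.2]), 29.2, array([468.9, 336.3]), 502)
flask cap 0
```

View pics/tray1.png

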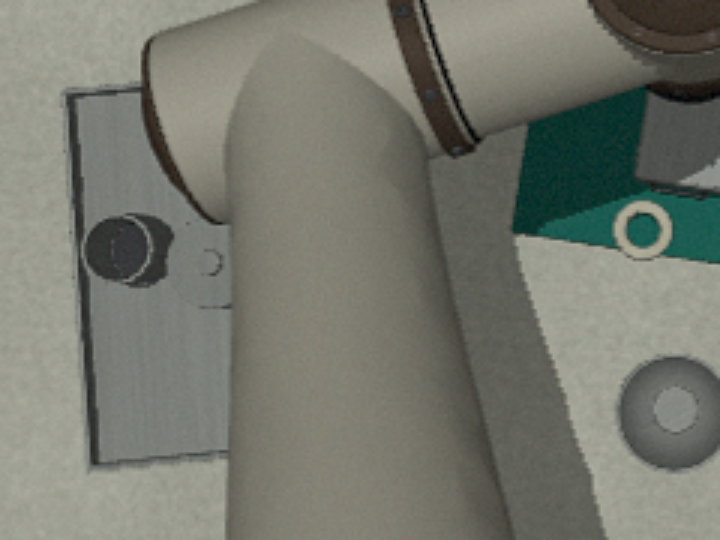

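The pot and jar stand upright on the tray, and the tape is unmoved. The bottle is hidden under the arm, so I'll check it later.

Call:
send_rows:
  targets:
    - {"gripper": -1, "x": 0, "y": 0, "z": 0, "ax": 0, "ay": 0, "az": 6.9}
    - {"gripper": -1, "x": -0.3, "y": 0, "z": 2.5, "ax": 0, "ay": 0, "az": 0}
    - {"gripper": -1, "x": 0, "y": 0, "z": 3, "ax": 0, "ay": 0, "az": 0}
    - {"gripper": -1, "x": 0, "y": 0, "z": 0, "ax": 0, "ay": 0, "az": 0}
    - {"gripper": -1, "x": 0, "y": 0, "z": 0, "ax": 0, "ay": 0, "az": 0}

```text
clock: 18.08
position: [591.2, 14.9, 71.7]
ee_rot: [0.081, 0.997, -0.001, -0.002]
contact_force: [-0.3, -0.1, 0.8]
gripper_width: 85.3
grasp_force: 0.0
```

```bash
python3 -c "
from h import *
go((592.3,15.7,16))"
```

```text
at [591.2  14.9  71.7] yaw 80.7 w 85.3 gf 0.0 F [-0.3 -0.1  0.8] t 18.08
[-0.1   0.09  5.57] 2 [-0.05  0.05  2.79]
```

Call:
send_rows:
  targets:
    - {"gripper": -1, "x": 0, "y": 0.1, "z": 2.5, "ax": 0, "ay": 0, "az": 0.2}
    - {"gripper": -1, "x": 0, "y": 0, "z": 2, "ax": 0, "ay": 0, "az": 0}
    - {"gripper": -1, "x": 0, "y": 0, "z": 0.8, "ax": 0, "ay": 0, "az": 0}
    - {"gripper": -1, "x": 0, "y": 0, "z": 0, "ax": 0, "ay": 0, "az": 0}
    - {"gripper": -1, "x": 0, "y": 0, "z": 0, "ax": 0, "ay": 0, "az": 0}

```text
clock: 18.5
position: [593.4, 16.5, 21.1]
ee_rot: [0.083, 0.997, 0.0, 0.001]
contact_force: [0.8, 0.0, 0.0]
gripper_width: 85.5
grasp_force: 0.0
```

```bash
python3 -c "
from h import *
go((592.3,15.7,16))"
```

```text
at [593.4  16.5  21.1] yaw 80.5 w 85.5 gf 0.0 F [0.8 0.  0. ] t 18.5
[ 0.09 -0.09  0.51] 1 [ 0.09 -0.09  0.51]
```

Call:
send_rows:
  targets:
    - {"gripper": -1, "x": 0.1, "y": -0.1, "z": 0.5, "ax": 0, "ay": 0, "az": 0}
    - {"gripper": -1, "x": 0, "y": 0, "z": 0, "ax": 0, "ay": 0, "az": 0}
    - {"gripper": 1, "x": 0, "y": 0, "z": 0, "ax": 0, "ay": 0, "az": 0}
    - {"gripper": 1, "x": 0, "y": 0, "z": 0, "ax": 0, "ay": 0, "az": 0}
    - {"gripper": 1, "x": 0, "y": 0, "z": 0, "ax": 0, "ay": 0, "az": 0}

```text
clock: 18.92
position: [591.8, 15.6, 15.8]
ee_rot: [0.083, 0.997, 0.0, 0.001]
contact_force: [-1.2, 0.9, 8.6]
gripper_width: 58.7
grasp_force: 68.2
```

Call:
send_rows:
  targets:
    - {"gripper": 1, "x": 0, "y": 0, "z": 0, "ax": 0, "ay": 0, "az": 0}
    - {"gripper": 1, "x": 0, "y": 0, "z": 0, "ax": 0, "ay": 0, "az": 0}
    - {"gripper": 1, "x": 0, "y": 0, "z": 0, "ax": 0, "ay": 0, "az": 0}

```text
clock: 19.17
position: [591.7, 15.5, 15.8]
ee_rot: [0.083, 0.997, 0.0, 0.001]
contact_force: [-2.2, -0.4, 4.9]
gripper_width: 59.1
grasp_force: 67.7
```

```bash
python3 -c "
from h import *
go((592.3,15.7,76),(506,-312.9,76),(506,-312.9,13))"
```

```text
at [591.7  15.5  15.8] yaw 80.4 w 59.1 gf 67.7 F [-2.2 -0.4  4.9] t 19.17
[-0.05  0.03 -6.02] 2 [-0.03  0.01 -3.01]
[  3.05 -33.84  -0.  ] 9 [ 0.34 -3.76 -0.  ]
[0.  0.  6.3] 2 [0.   0.   3.15]
```

Call:
send_rows:
  targets:
    - {"gripper": 1, "x": 0, "y": 0, "z": -1, "ax": 0, "ay": 0, "az": 0}
    - {"gripper": 1, "x": 0, "y": 0, "z": -2, "ax": 0, "ay": 0, "az": 0}
    - {"gripper": 1, "x": 0, "y": 0, "z": -2, "ax": 0, "ay": 0, "az": 0}
    - {"gripper": 1, "x": 0, "y": 0, "z": -1, "ax": 0, "ay": 0, "az": 0}
    - {"gripper": 1, "x": 0.2, "y": -1.8, "z": 0, "ax": 0, "ay": 0, "az": 0}

```text
clock: 19.58
position: [589.0, 0.3, 77.5]
ee_rot: [0.082, 0.997, 0.001, 0.003]
contact_force: [0.8, -0.4, -2.4]
gripper_width: 59.2
grasp_force: 66.7
```

Call:
send_rows:
  targets:
    - {"gripper": 1, "x": 0.3, "y": -3.4, "z": 0, "ax": 0, "ay": 0, "az": 0}
    - {"gripper": 1, "x": 0.3, "y": -3.4, "z": 0, "ax": 0, "ay": 0, "az": 0}
    - {"gripper": 1, "x": 0.3, "y": -3.4, "z": 0, "ax": 0, "ay": 0, "az": 0}
    - {"gripper": 1, "x": 0.3, "y": -3.4, "z": 0, "ax": 0, "ay": 0, "az": 0}
    - {"gripper": 1, "x": 0.3, "y": -3.4, "z": 0, "ax": 0, "ay": 0, "az": 0}

```text
clock: 20.0
position: [541.7, -168.1, 74.2]
ee_rot: [0.084, 0.997, 0.0, -0.001]
contact_force: [0.9, 0.0, -4.9]
gripper_width: 58.5
grasp_force: 66.7
```

Call:
send_rows:
  targets:
    - {"gripper": 1, "x": 0.3, "y": -3.4, "z": 0, "ax": 0, "ay": 0, "az": 0}
    - {"gripper": 1, "x": 0.3, "y": -3.4, "z": 0, "ax": 0, "ay": 0, "az": 0}
    - {"gripper": 1, "x": 0.3, "y": -3.4, "z": 0, "ax": 0, "ay": 0, "az": 0}
    - {"gripper": 1, "x": 0.3, "y": -3.4, "z": 0, "ax": 0, "ay": 0, "az": 0}
    - {"gripper": 1, "x": 0.1, "y": -1.4, "z": 0, "ax": 0, "ay": 0, "az": 0}

```text
clock: 20.42
position: [503.2, -315.8, 74.0]
ee_rot: [0.085, 0.996, 0.0, -0.001]
contact_force: [0.3, 0.0, -3.9]
gripper_width: 59.1
grasp_force: 66.7
```

Call:
send_rows:
  targets:
    - {"gripper": 1, "x": 0, "y": 0, "z": 0, "ax": 0, "ay": 0, "az": -5}
    - {"gripper": 1, "x": 0, "y": 0, "z": 0, "ax": 0, "ay": 0, "az": -7}
    - {"gripper": 1, "x": 0, "y": 0, "z": 0, "ax": 0, "ay": 0, "az": -7}
    - {"gripper": 1, "x": 0, "y": 0, "z": 0, "ax": 0, "ay": 0, "az": 0}
    - {"gripper": 1, "x": 0, "y": 0, "z": 0, "ax": 0, "ay": 0, "az": 0}

```text
clock: 20.83
position: [504.9, -312.3, 74.2]
ee_rot: [-0.08, 0.997, 0.0, -0.001]
contact_force: [0.3, -0.1, -3.6]
gripper_width: 59.1
grasp_force: 66.7
```

Run:
```python
from h import *
im,d=arm.get_image('top');P=cloud('top',d);Z=P[:,:,2]
m=(Z>72)&(Z<90)&(P[:,:,1]>225)&(P[:,:,1]<290)&(P[:,:,0]>370)&(P[:,:,0]<570);print("cap",circ(P[m][:,:2]) if m.sum()>3 else m.sum())
m=(Z>20)&(Z<38);m[:210]=0;m[242:]=0;m[:,:248]=0;m[:,282:]=0;print("tape",circ(P[m][:,:2]))
m=(Z>95)&(Z<115)&(P[:,:,1]<-250)&(P[:,:,1]>-380)&(P[:,:,0]>400)&(P[:,:,0]<620);print(m.sum())
cv2.imwrite('pics/top2.png',im[:,:,::-1])
go((506,-312.9,13))
```

```text
cap (array([458.8, 260.3]), 15.4, array([458.3, 259.4]), 198)
tape (array([489.3,  52.5]), 19.8, array([489.8,  52.7]), 195)
845
at [ 505.1 -312.4   74.4] yaw 99.3 w 59.4 gf 66.7 F [-0.4  0.1 -4.2] t 20.88
[-0.08 -0.07  6.14] 2 [-0.04 -0.03  3.07]
```

View pics/top2.png

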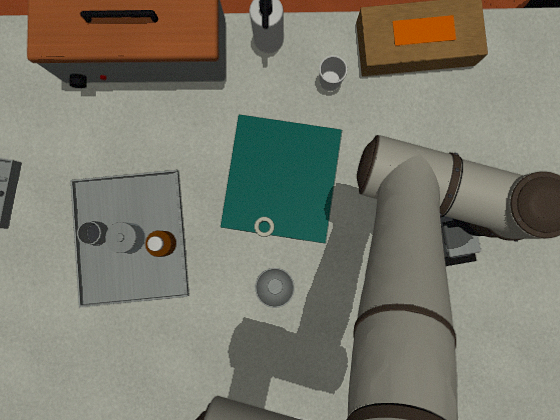

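The tray holds the pot (92,233), jar (124,237) and bottle (160,243), all upright. The tape (264,227) is unmoved and the case is held over the pad.

Call:
send_rows:
  targets:
    - {"gripper": 1, "x": 0, "y": 0, "z": 2.2, "ax": 0, "ay": 0, "az": 0}
    - {"gripper": 1, "x": 0, "y": 0, "z": 2.2, "ax": 0, "ay": 0, "az": 0}
    - {"gripper": 1, "x": 0, "y": -0.05, "z": 1.3, "ax": 0, "ay": 0, "az": 0}
    - {"gripper": 1, "x": 0, "y": 0, "z": 0, "ax": 0, "ay": 0, "az": 0}
    - {"gripper": 1, "x": 0, "y": 0, "z": 0, "ax": 0, "ay": 0, "az": 0}

```text
clock: 21.3
position: [505.1, -313.0, 17.2]
ee_rot: [-0.082, 0.997, 0.0, -0.001]
contact_force: [-0.2, -0.1, -3.0]
gripper_width: 59.1
grasp_force: 66.6
```

```bash
python3 -c "
from h import *
go((505.4,-312.9,12.8))"
```

```text
at [ 505.1 -313.    17.2] yaw 99.4 w 59.1 gf 66.6 F [-0.2 -0.1 -3. ] t 21.3
[-0.03  0.01  0.44] 1 [-0.03  0.01  0.44]
```

Call:
send_rows:
  targets:
    - {"gripper": 1, "x": 0, "y": 0, "z": 0.4, "ax": 0, "ay": 0, "az": 0}
    - {"gripper": 1, "x": 0, "y": 0, "z": 0, "ax": 0, "ay": 0, "az": 0}
    - {"gripper": 1, "x": 0, "y": 0, "z": 0, "ax": 0, "ay": 0, "az": 0}
    - {"gripper": -1, "x": 0, "y": 0, "z": 0, "ax": 0, "ay": 0, "az": 0}
    - {"gripper": -1, "x": 0, "y": 0, "z": 0, "ax": 0, "ay": 0, "az": 0}

```text
clock: 21.72
position: [506.6, -313.7, 15.2]
ee_rot: [-0.082, 0.997, -0.001, 0.001]
contact_force: [0.7, -0.1, -0.0]
gripper_width: 80.7
grasp_force: 0.0
```

Call:
send_rows:
  targets:
    - {"gripper": -1, "x": 0, "y": 0, "z": 0, "ax": 0, "ay": 0, "az": 0}
    - {"gripper": -1, "x": 0, "y": 0, "z": 0, "ax": 0, "ay": 0, "az": 0}
    - {"gripper": -1, "x": 0, "y": 0, "z": -2, "ax": 0, "ay": 0, "az": 0}
    - {"gripper": -1, "x": 0, "y": 0, "z": -4, "ax": 0, "ay": 0, "az": 0}
    - {"gripper": -1, "x": 0, "y": 0, "z": -4, "ax": 0, "ay": 0, "az": 0}

```text
clock: 22.13
position: [504.4, -313.0, 113.8]
ee_rot: [-0.082, 0.997, 0.001, -0.002]
contact_force: [0.7, -0.3, -0.3]
gripper_width: 85.5
grasp_force: 0.0
```

Call:
send_rows:
  targets:
    - {"gripper": -1, "x": 0, "y": 0, "z": -2, "ax": 0, "ay": 0, "az": -7}
    - {"gripper": -1, "x": 0, "y": 0, "z": 0, "ax": 0, "ay": 0, "az": -7}
    - {"gripper": -1, "x": 0, "y": 0, "z": 0, "ax": 0, "ay": 0, "az": -7}
    - {"gripper": -1, "x": 0, "y": 0, "z": 0, "ax": 0, "ay": 0, "az": -7}
    - {"gripper": -1, "x": 0, "y": 0, "z": 0, "ax": 0, "ay": 0, "az": -7}

```text
clock: 22.55
position: [505.6, -313.3, 134.6]
ee_rot: [-0.381, 0.925, -0.0, 0.001]
contact_force: [-0.5, 1.2, -0.1]
gripper_width: 85.3
grasp_force: 0.0
```

Call:
send_rows:
  targets:
    - {"gripper": -1, "x": 0, "y": 0, "z": 0, "ax": 0, "ay": 0, "az": -7.1}
    - {"gripper": -1, "x": 0, "y": 0, "z": 0, "ax": 0, "ay": 0, "az": -7.1}
    - {"gripper": -1, "x": 0, "y": 0, "z": 0, "ax": 0, "ay": 0, "az": -7.1}
    - {"gripper": -1, "x": 0, "y": 0, "z": 0, "ax": 0, "ay": 0, "az": -7.1}
    - {"gripper": -1, "x": 0, "y": 0, "z": 0, "ax": 0, "ay": 0, "az": -7.1}

```text
clock: 22.97
position: [505.5, -313.4, 134.2]
ee_rot: [-0.645, 0.765, -0.0, 0.0]
contact_force: [0.5, -0.4, 0.2]
gripper_width: 85.5
grasp_force: 0.0
```

```bash
python3 -c "
from h import *
go((480.6,397.6,120),(480.6,397.6,17))"
```

```text
at [ 505.5 -313.4  134.2] yaw 170.3 w 85.5 gf 0.0 F [ 0.5 -0.4  0.2] t 22.97
[-69.65  14.47   1.42] 19 [-3.67  0.76  0.07]
[-0.   0.  10.3] 3 [-0.    0.    3.43]
```

Call:
send_rows:
  targets:
    - {"gripper": -1, "x": -3.6, "y": 0.75, "z": 0, "ax": 0, "ay": 0, "az": 0}
    - {"gripper": -1, "x": -3.6, "y": 0.75, "z": 0, "ax": 0, "ay": 0, "az": 0}
    - {"gripper": -1, "x": -3.6, "y": 0.75, "z": 0, "ax": 0, "ay": 0, "az": 0}
    - {"gripper": -1, "x": -3.6, "y": 0.75, "z": 0, "ax": 0, "ay": 0, "az": 0}
    - {"gripper": -1, "x": -3.6, "y": 0.75, "z": 0, "ax": 0, "ay": 0, "az": 0}

```text
clock: 23.38
position: [499.9, -128.1, 134.3]
ee_rot: [-0.642, 0.767, -0.0, 0.0]
contact_force: [0.3, 0.1, -0.7]
gripper_width: 85.3
grasp_force: 0.0
```

Call:
send_rows:
  targets:
    - {"gripper": -1, "x": -3.6, "y": 0.75, "z": 0, "ax": 0, "ay": 0, "az": 0}
    - {"gripper": -1, "x": -3.6, "y": 0.75, "z": 0, "ax": 0, "ay": 0, "az": 0}
    - {"gripper": -1, "x": -3.6, "y": 0.75, "z": 0, "ax": 0, "ay": 0, "az": 0}
    - {"gripper": -1, "x": -3.6, "y": 0.75, "z": 0, "ax": 0, "ay": 0, "az": 0}
    - {"gripper": -1, "x": -3.6, "y": 0.75, "z": 0, "ax": 0, "ay": 0, "az": 0}

```text
clock: 23.8
position: [494.5, 56.1, 134.5]
ee_rot: [-0.642, 0.766, -0.0, 0.001]
contact_force: [1.0, 0.0, -0.6]
gripper_width: 85.5
grasp_force: 0.0
```

Call:
send_rows:
  targets:
    - {"gripper": -1, "x": -3.6, "y": 0.75, "z": 0, "ax": 0, "ay": 0, "az": 0}
    - {"gripper": -1, "x": -3.6, "y": 0.75, "z": 0, "ax": 0, "ay": 0, "az": 0}
    - {"gripper": -1, "x": -3.6, "y": 0.75, "z": 0, "ax": 0, "ay": 0, "az": 0}
    - {"gripper": -1, "x": -3.6, "y": 0.75, "z": 0, "ax": 0, "ay": 0, "az": 0}
    - {"gripper": -1, "x": -3.6, "y": 0.75, "z": 0, "ax": 0, "ay": 0, "az": 0}

```text
clock: 24.22
position: [488.9, 240.0, 134.4]
ee_rot: [-0.642, 0.766, -0.0, 0.001]
contact_force: [-0.3, -0.9, -0.3]
gripper_width: 85.6
grasp_force: 0.0
```

Call:
send_rows:
  targets:
    - {"gripper": -1, "x": -3.6, "y": 0.75, "z": 0, "ax": 0, "ay": 0, "az": 0}
    - {"gripper": -1, "x": -3.6, "y": 0.75, "z": 0, "ax": 0, "ay": 0, "az": 0}
    - {"gripper": -1, "x": -3.6, "y": 0.75, "z": 0, "ax": 0, "ay": 0, "az": 0}
    - {"gripper": -1, "x": -3.6, "y": 0.75, "z": 0, "ax": 0, "ay": 0, "az": 0}
    - {"gripper": -1, "x": 0, "y": 0, "z": 0, "ax": 0, "ay": 0, "az": 0}

```text
clock: 24.63
position: [485.2, 391.3, 134.0]
ee_rot: [-0.644, 0.765, 0.0, 0.002]
contact_force: [1.3, 0.2, -0.3]
gripper_width: 85.7
grasp_force: 0.0
```

```bash
cat >> h.py <<'E'
def padcheck(name):
    im,d=arm.get_image('top');P=cloud('top',d);Z=P[:,:,2];R=(slice(150,290),slice(395,495))
    m=np.zeros(Z.shape,bool);m[R]=(Z[R]>38)&(Z[R]<54);print("case",rect(P[m][:,:2]),m.sum())
    cv2.imwrite(f'pics/{name}.png',cv2.resize(im[140:300,380:520,::-1],None,fx=3,fy=3))
    return im,P
E
python3 -c "
from h import *
go((480.6,397.6,17));padcheck('pad1')"
```

```text
at [485.2 391.3 134. ] yaw 170.2 w 85.7 gf 0.0 F [ 1.3  0.2 -0.3] t 24.63
[-0.54  0.56 11.7 ] 4 [-0.14  0.14  2.93]
case (array([ 506.9, -310.9]), array([ 61.6, 149.6]), np.float32(9.1)) 2301
```

View pics/pad1.png

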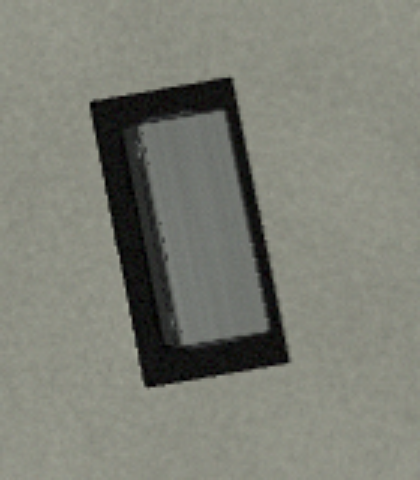

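The case lies centred on the pad (measured 506.9, -310.9, 9.1° against pad 506, -312.9, 9.4°). Next is the pot.

Call:
send_rows:
  targets:
    - {"gripper": -1, "x": -0.4, "y": 0.5, "z": 2.5, "ax": 0, "ay": 0, "az": 0}
    - {"gripper": -1, "x": 0, "y": 0, "z": 2.5, "ax": 0, "ay": 0, "az": 0}
    - {"gripper": -1, "x": 0, "y": 0, "z": 1.5, "ax": 0, "ay": 0, "az": 0}
    - {"gripper": -1, "x": 0, "y": 0, "z": 0, "ax": 0, "ay": 0, "az": 0}
    - {"gripper": -1, "x": 0, "y": 0, "z": 0, "ax": 0, "ay": 0, "az": 0}

```text
clock: 25.1
position: [480.7, 388.9, 68.6]
ee_rot: [-0.642, 0.767, -0.0, -0.001]
contact_force: [0.4, 0.5, 0.6]
gripper_width: 85.4
grasp_force: 0.0
```

```bash
python3 -c "
from h import *
go((480.6,397.6,18))"
```

```text
at [480.7 388.9  68.6] yaw 169.9 w 85.4 gf 0.0 F [0.4 0.5 0.6] t 25.1
[-0.86  0.16  5.06] 2 [-0.43  0.08  2.53]
```

Call:
send_rows:
  targets:
    - {"gripper": -1, "x": -0.85, "y": 0.1, "z": 1.8, "ax": 0, "ay": 0, "az": 0}
    - {"gripper": -1, "x": 0, "y": 0, "z": 1.8, "ax": 0, "ay": 0, "az": 0}
    - {"gripper": -1, "x": 0, "y": 0, "z": 1.1, "ax": 0, "ay": 0, "az": 0}
    - {"gripper": -1, "x": 0, "y": 0, "z": 0, "ax": 0, "ay": 0, "az": 0}
    - {"gripper": -1, "x": 0, "y": 0, "z": 0, "ax": 0, "ay": 0, "az": 0}

```text
clock: 25.52
position: [481.6, 398.3, 22.5]
ee_rot: [-0.642, 0.767, -0.0, 0.0]
contact_force: [0.3, 0.8, 0.1]
gripper_width: 85.4
grasp_force: 0.0
```

Call:
send_rows:
  targets:
    - {"gripper": 1, "x": 0, "y": 0, "z": 0, "ax": 0, "ay": 0, "az": 0}
    - {"gripper": 1, "x": 0, "y": 0, "z": 0, "ax": 0, "ay": 0, "az": 0}
    - {"gripper": 1, "x": 0, "y": 0, "z": 0, "ax": 0, "ay": 0, "az": 0}
    - {"gripper": 1, "x": 0, "y": 0, "z": 0, "ax": 0, "ay": 0, "az": 0}
    - {"gripper": 1, "x": 0, "y": 0, "z": 0, "ax": 0, "ay": 0, "az": 0}

```text
clock: 25.93
position: [481.9, 399.2, 23.5]
ee_rot: [-0.642, 0.766, 0.0, 0.001]
contact_force: [-1.1, -0.7, 5.7]
gripper_width: 46.9
grasp_force: 62.0
```

```bash
python3 -c "
from h import *
go((480.6,397.6,130),(506.5,-311.8,130))"
```

```text
at [481.9 399.2  23.5] yaw 169.9 w 46.9 gf 62.0 F [-1.1 -0.7  5.7] t 25.93
[  0.18   0.1  -10.65] 3 [ 0.06  0.03 -3.55]
[ 69.4  -14.93  -0.  ] 19 [ 3.65 -0.79 -0.  ]
```

Call:
send_rows:
  targets:
    - {"gripper": 1, "x": 0, "y": 0, "z": -1.5, "ax": 0, "ay": 0, "az": 0}
    - {"gripper": 1, "x": 0, "y": 0, "z": -3, "ax": 0, "ay": 0, "az": 0}
    - {"gripper": 1, "x": 0, "y": 0, "z": -3, "ax": 0, "ay": 0, "az": 0}
    - {"gripper": 1, "x": 0, "y": 0, "z": -3, "ax": 0, "ay": 0, "az": 0}
    - {"gripper": 1, "x": 2, "y": -0.4, "z": 0, "ax": 0, "ay": 0, "az": 0}

```text
clock: 26.35
position: [484.9, 383.4, 133.8]
ee_rot: [-0.644, 0.765, 0.001, 0.008]
contact_force: [0.4, -0.1, 0.6]
gripper_width: 46.9
grasp_force: 61.9
```

Call:
send_rows:
  targets:
    - {"gripper": 1, "x": 3.5, "y": -0.75, "z": 0, "ax": 0, "ay": 0, "az": 0}
    - {"gripper": 1, "x": 3.5, "y": -0.75, "z": 0, "ax": 0, "ay": 0, "az": 0}
    - {"gripper": 1, "x": 3.5, "y": -0.75, "z": 0, "ax": 0, "ay": 0, "az": 0}
    - {"gripper": 1, "x": 3.5, "y": -0.75, "z": 0, "ax": 0, "ay": 0, "az": 0}
    - {"gripper": 1, "x": 3.5, "y": -0.75, "z": 0, "ax": 0, "ay": 0, "az": 0}

```text
clock: 26.77
position: [487.3, 197.5, 126.7]
ee_rot: [-0.642, 0.766, 0.0, -0.0]
contact_force: [2.1, 0.3, -0.9]
gripper_width: 46.7
grasp_force: 61.8
```

Call:
send_rows:
  targets:
    - {"gripper": 1, "x": 3.5, "y": -0.75, "z": 0, "ax": 0, "ay": 0, "az": 0}
    - {"gripper": 1, "x": 3.5, "y": -0.75, "z": 0, "ax": 0, "ay": 0, "az": 0}
    - {"gripper": 1, "x": 3.5, "y": -0.75, "z": 0, "ax": 0, "ay": 0, "az": 0}
    - {"gripper": 1, "x": 3.5, "y": -0.75, "z": 0, "ax": 0, "ay": 0, "az": 0}
    - {"gripper": 1, "x": 3.5, "y": -0.75, "z": 0, "ax": 0, "ay": 0, "az": 0}

```text
clock: 27.18
position: [493.6, 18.7, 126.8]
ee_rot: [-0.642, 0.766, 0.0, 0.0]
contact_force: [-0.6, 0.3, -1.1]
gripper_width: 47.2
grasp_force: 61.8
```

Call:
send_rows:
  targets:
    - {"gripper": 1, "x": 3.5, "y": -0.75, "z": 0, "ax": 0, "ay": 0, "az": 0}
    - {"gripper": 1, "x": 3.5, "y": -0.75, "z": 0, "ax": 0, "ay": 0, "az": 0}
    - {"gripper": 1, "x": 3.5, "y": -0.75, "z": 0, "ax": 0, "ay": 0, "az": 0}
    - {"gripper": 1, "x": 3.5, "y": -0.75, "z": 0, "ax": 0, "ay": 0, "az": 0}
    - {"gripper": 1, "x": 3.5, "y": -0.75, "z": 0, "ax": 0, "ay": 0, "az": 0}

```text
clock: 27.6
position: [499.9, -160.2, 126.8]
ee_rot: [-0.642, 0.767, 0.0, 0.0]
contact_force: [0.0, 1.2, -0.8]
gripper_width: 46.8
grasp_force: 61.8
```

Call:
send_rows:
  targets:
    - {"gripper": 1, "x": 3.5, "y": -0.75, "z": 0, "ax": 0, "ay": 0, "az": 0}
    - {"gripper": 1, "x": 3.5, "y": -0.75, "z": 0, "ax": 0, "ay": 0, "az": 0}
    - {"gripper": 1, "x": 3.5, "y": -0.75, "z": 0, "ax": 0, "ay": 0, "az": 0}
    - {"gripper": 1, "x": 0, "y": 0, "z": 0, "ax": 0, "ay": 0, "az": 0}
    - {"gripper": 1, "x": 0, "y": 0, "z": 0, "ax": 0, "ay": 0, "az": 0}

```text
clock: 28.02
position: [503.4, -267.5, 126.1]
ee_rot: [-0.641, 0.768, 0.001, -0.0]
contact_force: [-0.7, -0.4, -1.4]
gripper_width: 46.7
grasp_force: 61.8
```

```bash
python3 -c "
from h import *
go((506.5,-310.5,64.5))"
```

```text
at [ 503.4 -267.5  126.1] yaw 169.7 w 46.7 gf 61.8 F [-0.7 -0.4 -1.4] t 28.02
[ 4.18 -1.07  6.16] 2 [ 2.09 -0.54  3.08]
```

Call:
send_rows:
  targets:
    - {"gripper": 1, "x": 2.1, "y": -0.5, "z": 0, "ax": 0, "ay": 0, "az": 0}
    - {"gripper": 1, "x": 2.1, "y": -0.5, "z": 1, "ax": 0, "ay": 0, "az": 0}
    - {"gripper": 1, "x": 0, "y": 0, "z": 2, "ax": 0, "ay": 0, "az": 0}
    - {"gripper": 1, "x": 0, "y": 0, "z": 2, "ax": 0, "ay": 0, "az": 0}
    - {"gripper": 1, "x": 0, "y": 0, "z": 0, "ax": 0, "ay": 0, "az": 0}

```text
clock: 28.43
position: [503.7, -306.8, 72.7]
ee_rot: [-0.642, 0.767, 0.004, -0.002]
contact_force: [-0.3, 0.7, -0.6]
gripper_width: 46.8
grasp_force: 61.9
```

Call:
send_rows:
  targets:
    - {"gripper": 1, "x": 0, "y": 0, "z": 0, "ax": 0, "ay": 0, "az": 0}
    - {"gripper": 1, "x": 0, "y": 0, "z": 0, "ax": 0, "ay": 0, "az": 0}

```text
clock: 28.6
position: [507.5, -308.4, 77.9]
ee_rot: [-0.643, 0.766, -0.001, 0.0]
contact_force: [-0.1, -0.0, 0.3]
gripper_width: 46.8
grasp_force: 61.9
```

```bash
python3 -c "
from h import *
go((506.5,-310.5,64.5))"
```

```text
at [ 507.5 -308.4   77.9] yaw 170.0 w 46.8 gf 61.9 F [-0.1 -0.   0.3] t 28.6
[0.23 0.06 1.34] 1 [0.23 0.06 1.34]
```

Call:
send_rows:
  targets:
    - {"gripper": 1, "x": 0.2, "y": 0.05, "z": 0.6, "ax": 0, "ay": 0, "az": 0}
    - {"gripper": 1, "x": 0, "y": 0, "z": 0.5, "ax": 0, "ay": 0, "az": 0}
    - {"gripper": 1, "x": 0, "y": 0, "z": 0, "ax": 0, "ay": 0, "az": 0}
    - {"gripper": 1, "x": 0, "y": 0, "z": 0, "ax": 0, "ay": 0, "az": 0}
    - {"gripper": 1, "x": 0, "y": 0, "z": 0, "ax": 0, "ay": 0, "az": 0}

```text
clock: 29.02
position: [506.0, -310.9, 66.0]
ee_rot: [-0.642, 0.766, -0.0, 0.0]
contact_force: [-0.3, 0.4, -1.4]
gripper_width: 47.2
grasp_force: 61.9
```

```bash
python3 -c "
from h import *
go((506.5,-310.5,64))"
```

```text
at [ 506.  -310.9   66. ] yaw 169.9 w 47.2 gf 61.9 F [-0.3  0.4 -1.4] t 29.02
[-0.05 -0.04  0.2 ] 1 [-0.05 -0.04  0.2 ]
```

Call:
send_rows:
  targets:
    - {"gripper": 1, "x": 0, "y": 0, "z": 0.2, "ax": 0, "ay": 0, "az": 0}
    - {"gripper": 1, "x": 0, "y": 0, "z": 0, "ax": 0, "ay": 0, "az": 0}
    - {"gripper": -1, "x": 0, "y": 0, "z": 0, "ax": 0, "ay": 0, "az": 0}
    - {"gripper": -1, "x": 0, "y": 0, "z": 0, "ax": 0, "ay": 0, "az": 0}
    - {"gripper": -1, "x": 0, "y": 0, "z": 0, "ax": 0, "ay": 0, "az": 0}

```text
clock: 29.43
position: [505.9, -310.8, 63.8]
ee_rot: [-0.642, 0.767, 0.0, 0.0]
contact_force: [-0.2, 0.2, -0.0]
gripper_width: 80.6
grasp_force: 0.0
```

Call:
send_rows:
  targets:
    - {"gripper": -1, "x": 0, "y": 0, "z": 0, "ax": 0, "ay": 0, "az": 0}
    - {"gripper": -1, "x": 0, "y": 0, "z": -2, "ax": 0, "ay": 0, "az": 0}
    - {"gripper": -1, "x": 0, "y": 0, "z": -3, "ax": 0, "ay": 0, "az": 0}
    - {"gripper": -1, "x": 0, "y": 0, "z": -2.5, "ax": 0, "ay": 0, "az": 0}
    - {"gripper": -1, "x": -2, "y": 0.5, "z": 0, "ax": 0, "ay": 0, "az": 0}

```text
clock: 29.85
position: [508.1, -293.5, 144.5]
ee_rot: [-0.642, 0.767, -0.006, 0.002]
contact_force: [1.4, 0.3, 0.5]
gripper_width: 85.2
grasp_force: 0.0
```

```bash
python3 -c "
from h import *
go((472,331,130),(472,331,25))"
```

```text
at [ 508.1 -293.5  144.5] yaw 169.9 w 85.2 gf 0.0 F [1.4 0.3 0.5] t 29.85
[-60.84  14.56   1.45] 17 [-3.58  0.86  0.09]
[-0.   0.  10.5] 3 [-0.   0.   3.5]
```

Call:
send_rows:
  targets:
    - {"gripper": -1, "x": -3.5, "y": 0.85, "z": 0, "ax": 0, "ay": 0, "az": 0}
    - {"gripper": -1, "x": -3.5, "y": 0.85, "z": 0, "ax": 0, "ay": 0, "az": 0}
    - {"gripper": -1, "x": -3.5, "y": 0.85, "z": 0, "ax": 0, "ay": 0, "az": 0}
    - {"gripper": -1, "x": -3.5, "y": 0.85, "z": 0, "ax": 0, "ay": 0, "az": 0}
    - {"gripper": -1, "x": -3.5, "y": 0.85, "z": 0, "ax": 0, "ay": 0, "az": 0}

```text
clock: 30.27
position: [492.8, -109.0, 138.9]
ee_rot: [-0.642, 0.767, -0.0, 0.0]
contact_force: [1.5, 0.4, -0.7]
gripper_width: 85.4
grasp_force: 0.0
```

Call:
send_rows:
  targets:
    - {"gripper": -1, "x": -3.5, "y": 0.85, "z": 0, "ax": 0, "ay": 0, "az": 0}
    - {"gripper": -1, "x": -3.5, "y": 0.85, "z": 0, "ax": 0, "ay": 0, "az": 0}
    - {"gripper": -1, "x": -3.5, "y": 0.85, "z": 0, "ax": 0, "ay": 0, "az": 0}
    - {"gripper": -1, "x": -3.5, "y": 0.85, "z": 0, "ax": 0, "ay": 0, "az": 0}
    - {"gripper": -1, "x": -3.5, "y": 0.85, "z": 0, "ax": 0, "ay": 0, "az": 0}

```text
clock: 30.68
position: [481.6, 71.0, 139.0]
ee_rot: [-0.642, 0.766, -0.0, 0.0]
contact_force: [1.4, 0.1, -0.4]
gripper_width: 85.3
grasp_force: 0.0
```

Call:
send_rows:
  targets:
    - {"gripper": -1, "x": -3.5, "y": 0.85, "z": 0, "ax": 0, "ay": 0, "az": 0}
    - {"gripper": -1, "x": -3.5, "y": 0.85, "z": 0, "ax": 0, "ay": 0, "az": 0}
    - {"gripper": -1, "x": -3.5, "y": 0.85, "z": 0, "ax": 0, "ay": 0, "az": 0}
    - {"gripper": -1, "x": -3.5, "y": 0.85, "z": 0, "ax": 0, "ay": 0, "az": 0}
    - {"gripper": -1, "x": -3.5, "y": 0.85, "z": 0, "ax": 0, "ay": 0, "az": 0}

```text
clock: 31.1
position: [470.3, 250.8, 139.0]
ee_rot: [-0.642, 0.766, 0.0, 0.0]
contact_force: [0.6, 0.1, 0.2]
gripper_width: 85.4
grasp_force: 0.0
```

Call:
send_rows:
  targets:
    - {"gripper": -1, "x": -3.5, "y": 0.85, "z": 0, "ax": 0, "ay": 0, "az": 0}
    - {"gripper": -1, "x": -3.5, "y": 0.85, "z": 1, "ax": 0, "ay": 0, "az": 0}
    - {"gripper": -1, "x": 0, "y": 0, "z": 1, "ax": 0, "ay": 0, "az": 0}
    - {"gripper": -1, "x": 0, "y": 0, "z": 0, "ax": 0, "ay": 0, "az": 0}
    - {"gripper": -1, "x": 0, "y": 0, "z": 0, "ax": 0, "ay": 0, "az": 0}

```text
clock: 31.52
position: [465.7, 320.2, 118.0]
ee_rot: [-0.642, 0.766, -0.0, -0.001]
contact_force: [0.3, 0.1, 0.6]
gripper_width: 85.5
grasp_force: 0.0
```

Run:
```python
from h import *
go((472,331,25));im,P=padcheck('pad2');Z=P[:,:,2]
m=np.zeros(Z.shape,bool);m[150:290,395:495]=(Z[150:290,395:495]>80)&(Z[150:290,395:495]<105);print("pot",circ(P[m][:,:2]))
```

```text
at [465.7 320.2 118. ] yaw 169.9 w 85.5 gf 0.0 F [0.3 0.1 0.6] t 31.52
[-1.18 -0.43  9.3 ] 3 [-0.39 -0.14  3.1 ]
case (array([ 506.8, -310.4]), array([ 60.5, 149.5]), np.float32(9.5)) 1981
pot (array([ 504.3, -311.1]), 24.4, array([ 504.3, -310.9]), 209)
```

Call:
send_rows:
  targets:
    - {"gripper": -1, "x": -1.15, "y": -0.4, "z": 0, "ax": 0, "ay": 0, "az": 0}
    - {"gripper": -1, "x": 0, "y": 0, "z": 2, "ax": 0, "ay": 0, "az": 0}
    - {"gripper": -1, "x": 0, "y": 0, "z": 2.5, "ax": 0, "ay": 0, "az": 0}
    - {"gripper": -1, "x": 0, "y": 0, "z": 2.5, "ax": 0, "ay": 0, "az": 0}
    - {"gripper": -1, "x": 0, "y": 0, "z": 1.8, "ax": 0, "ay": 0, "az": 0}

```text
clock: 31.98
position: [472.4, 329.7, 30.1]
ee_rot: [-0.641, 0.767, 0.0, -0.0]
contact_force: [-0.7, -0.1, -0.1]
gripper_width: 85.7
grasp_force: 0.0
```

Call:
send_rows:
  targets:
    - {"gripper": -1, "x": 0, "y": 0, "z": 0.3, "ax": 0, "ay": 0, "az": 0}
    - {"gripper": -1, "x": 0, "y": 0, "z": 0, "ax": 0, "ay": 0, "az": 0}
    - {"gripper": -1, "x": 0, "y": 0, "z": 0, "ax": 0, "ay": 0, "az": 0}

```text
clock: 32.23
position: [473.3, 331.5, 29.2]
ee_rot: [-0.642, 0.767, -0.0, 0.001]
contact_force: [0.7, 0.2, 0.5]
gripper_width: 85.4
grasp_force: 0.0
```

Call:
send_rows:
  targets:
    - {"gripper": 1, "x": 0, "y": 0, "z": 0, "ax": 0, "ay": 0, "az": 0}
    - {"gripper": 1, "x": 0, "y": 0, "z": 0, "ax": 0, "ay": 0, "az": 0}
    - {"gripper": 1, "x": 0, "y": 0, "z": 0, "ax": 0, "ay": 0, "az": 0}
    - {"gripper": 1, "x": 0, "y": 0, "z": 0, "ax": 0, "ay": 0, "az": 0}
    - {"gripper": 1, "x": 0, "y": 0, "z": 0, "ax": 0, "ay": 0, "az": 0}

```text
clock: 32.65
position: [473.3, 332.3, 29.7]
ee_rot: [-0.642, 0.766, 0.0, 0.002]
contact_force: [0.7, -0.7, 5.8]
gripper_width: 59.1
grasp_force: 64.8
```

```bash
python3 -c "
from h import *
go((472,331,125),(584.2,-52.7,125))"
```

```text
at [473.3 332.3  29.7] yaw 170.0 w 59.1 gf 64.8 F [ 0.7 -0.7  5.8] t 32.65
[ 0.15  0.1  -9.53] 3 [ 0.05  0.03 -3.18]
[ 35.82 -17.74  -0.  ] 11 [ 3.26 -1.61 -0.  ]
```

Call:
send_rows:
  targets:
    - {"gripper": 1, "x": 0, "y": 0, "z": -1.5, "ax": 0, "ay": 0, "az": 0}
    - {"gripper": 1, "x": 0, "y": 0, "z": -3, "ax": 0, "ay": 0, "az": 0}
    - {"gripper": 1, "x": 0, "y": 0, "z": -3, "ax": 0, "ay": 0, "az": 0}
    - {"gripper": 1, "x": 0, "y": 0, "z": -2, "ax": 0, "ay": 0, "az": 0}
    - {"gripper": 1, "x": 2, "y": -1, "z": 0, "ax": 0, "ay": 0, "az": 0}

```text
clock: 33.07
position: [480.9, 314.7, 128.2]
ee_rot: [-0.644, 0.765, 0.0, 0.006]
contact_force: [1.3, 0.4, -2.0]
gripper_width: 58.9
grasp_force: 65.0
```

Call:
send_rows:
  targets:
    - {"gripper": 1, "x": 3.2, "y": -1.6, "z": 0, "ax": 0, "ay": 0, "az": 0}
    - {"gripper": 1, "x": 3.2, "y": -1.6, "z": 0, "ax": 0, "ay": 0, "az": 0}
    - {"gripper": 1, "x": 3.2, "y": -1.6, "z": 0, "ax": 0, "ay": 0, "az": 0}
    - {"gripper": 1, "x": 3.2, "y": -1.6, "z": 0, "ax": 0, "ay": 0, "az": 0}
    - {"gripper": 1, "x": 3.2, "y": -1.6, "z": 0, "ax": 0, "ay": 0, "az": 0}

```text
clock: 33.48
position: [529.0, 136.9, 122.8]
ee_rot: [-0.642, 0.766, 0.0, -0.0]
contact_force: [0.8, 0.7, -2.0]
gripper_width: 59.2
grasp_force: 65.0
```

Call:
send_rows:
  targets:
    - {"gripper": 1, "x": 3.2, "y": -1.6, "z": 0, "ax": 0, "ay": 0, "az": 0}
    - {"gripper": 1, "x": 3.2, "y": -1.6, "z": 0, "ax": 0, "ay": 0, "az": 0}
    - {"gripper": 1, "x": 3.2, "y": -1.6, "z": 0, "ax": 0, "ay": 0, "az": 0}
    - {"gripper": 1, "x": 3.2, "y": -1.6, "z": 0, "ax": 0, "ay": 0, "az": 0}
    - {"gripper": 1, "x": 3.2, "y": -1.6, "z": 0, "ax": 0, "ay": 0, "az": 0}

```text
clock: 33.9
position: [579.8, -34.7, 122.6]
ee_rot: [-0.642, 0.767, 0.0, -0.0]
contact_force: [0.0, -0.3, -1.4]
gripper_width: 58.9
grasp_force: 65.0
```

Call:
send_rows:
  targets:
    - {"gripper": 1, "x": 1.5, "y": -0.7, "z": 0, "ax": 0, "ay": 0, "az": 0}
    - {"gripper": 1, "x": 0, "y": 0, "z": 2, "ax": 0, "ay": 0, "az": 0}
    - {"gripper": 1, "x": 0, "y": 0, "z": 2, "ax": 0, "ay": 0, "az": 0}
    - {"gripper": 1, "x": 0, "y": 0, "z": 0, "ax": 0, "ay": 0, "az": 0}
    - {"gripper": 1, "x": 0, "y": 0, "z": 0, "ax": 0, "ay": 0, "az": 0}

```text
clock: 34.32
position: [583.3, -49.3, 81.8]
ee_rot: [-0.642, 0.767, 0.001, -0.001]
contact_force: [0.5, 0.2, -2.0]
gripper_width: 58.6
grasp_force: 65.2
```

```bash
python3 -c "
from h import *
go((585,-50.3,34.5))"
```

```text
at [583.3 -49.3  81.8] yaw 169.9 w 58.6 gf 65.2 F [ 0.5  0.2 -2. ] t 34.32
[ 0.07 -0.19  4.73] 2 [ 0.04 -0.09  2.37]
```

Call:
send_rows:
  targets:
    - {"gripper": 1, "x": 0.1, "y": -0.1, "z": 1.5, "ax": 0, "ay": 0, "az": 0}
    - {"gripper": 1, "x": 0, "y": 0, "z": 1.8, "ax": 0, "ay": 0, "az": 0}
    - {"gripper": 1, "x": 0, "y": 0, "z": 1, "ax": 0, "ay": 0, "az": 0}
    - {"gripper": 1, "x": 0, "y": 0, "z": 0, "ax": 0, "ay": 0, "az": 0}
    - {"gripper": 1, "x": 0, "y": 0, "z": 0, "ax": 0, "ay": 0, "az": 0}

```text
clock: 34.73
position: [585.6, -49.9, 40.4]
ee_rot: [-0.643, 0.766, -0.0, -0.0]
contact_force: [0.2, -0.7, -0.2]
gripper_width: 58.9
grasp_force: 65.2
```

```bash
python3 -c "
from h import *
go((585,-50.3,34))"
```

```text
at [585.6 -49.9  40.4] yaw 170.0 w 58.9 gf 65.2 F [ 0.2 -0.7 -0.2] t 34.73
[0.05 0.05 0.64] 1 [0.05 0.05 0.64]
```

Call:
send_rows:
  targets:
    - {"gripper": 1, "x": 0.05, "y": 0.05, "z": 0.5, "ax": 0, "ay": 0, "az": 0}
    - {"gripper": 1, "x": 0, "y": 0, "z": 0, "ax": 0, "ay": 0, "az": 0}
    - {"gripper": 1, "x": 0, "y": 0, "z": 0, "ax": 0, "ay": 0, "az": 0}
    - {"gripper": 1, "x": 0, "y": 0, "z": 0, "ax": 0, "ay": 0, "az": 0}

```text
clock: 35.07
position: [585.0, -50.6, 35.4]
ee_rot: [-0.642, 0.766, -0.0, 0.0]
contact_force: [0.3, 0.7, -1.5]
gripper_width: 59.1
grasp_force: 65.2
```

```bash
python3 -c "
from h import *
go((585,-50.3,34))"
```

```text
at [585.  -50.6  35.4] yaw 169.9 w 59.1 gf 65.2 F [ 0.3  0.7 -1.5] t 35.07
[-0.02  0.    0.14] 1 [-0.02  0.    0.14]
```

Call:
send_rows:
  targets:
    - {"gripper": 1, "x": 0, "y": 0, "z": 0.15, "ax": 0, "ay": 0, "az": 0}
    - {"gripper": 1, "x": 0, "y": 0, "z": 0, "ax": 0, "ay": 0, "az": 0}
    - {"gripper": -1, "x": 0, "y": 0, "z": 0, "ax": 0, "ay": 0, "az": 0}
    - {"gripper": -1, "x": 0, "y": 0, "z": 0, "ax": 0, "ay": 0, "az": 0}
    - {"gripper": -1, "x": 0, "y": 0, "z": 0, "ax": 0, "ay": 0, "az": 0}

```text
clock: 35.48
position: [584.9, -50.6, 33.6]
ee_rot: [-0.642, 0.766, -0.0, 0.0]
contact_force: [-0.9, 0.4, -0.2]
gripper_width: 85.3
grasp_force: 0.0
```

Call:
send_rows:
  targets:
    - {"gripper": -1, "x": 0, "y": 0, "z": 0, "ax": 0, "ay": 0, "az": 0}
    - {"gripper": -1, "x": 0, "y": 0, "z": -2, "ax": 0, "ay": 0, "az": 0}
    - {"gripper": -1, "x": 0, "y": 0, "z": -3.5, "ax": 0, "ay": 0, "az": 0}
    - {"gripper": -1, "x": 0, "y": 0, "z": -3.5, "ax": 0, "ay": 0, "az": 0}
    - {"gripper": -1, "x": 0, "y": 0, "z": -0.5, "ax": 0, "ay": 0, "az": 0}

```text
clock: 35.9
position: [588.7, -50.5, 135.1]
ee_rot: [-0.643, 0.766, -0.004, 0.005]
contact_force: [0.8, 0.3, 0.9]
gripper_width: 85.7
grasp_force: 0.0
```

Call:
send_rows:
  targets:
    - {"gripper": -1, "x": -2.8, "y": 1.8, "z": 0, "ax": 0, "ay": 0, "az": 0}
    - {"gripper": -1, "x": -2.8, "y": 1.8, "z": 0, "ax": 0, "ay": 0, "az": 0}
    - {"gripper": -1, "x": -2.8, "y": 1.8, "z": 0, "ax": 0, "ay": 0, "az": 0}
    - {"gripper": -1, "x": -2.8, "y": 1.8, "z": 0, "ax": 0, "ay": 0, "az": 0}
    - {"gripper": -1, "x": -2.8, "y": 1.8, "z": 0, "ax": 0, "ay": 0, "az": 0}

```text
clock: 36.32
position: [519.9, 104.2, 128.5]
ee_rot: [-0.642, 0.767, -0.0, 0.0]
contact_force: [1.2, 0.9, -0.2]
gripper_width: 85.3
grasp_force: 0.0
```

Call:
send_rows:
  targets:
    - {"gripper": -1, "x": -2.8, "y": 1.8, "z": 0, "ax": 0, "ay": 0, "az": 0}
    - {"gripper": -1, "x": -2.8, "y": 1.8, "z": 0, "ax": 0, "ay": 0, "az": 0}
    - {"gripper": -1, "x": -2.8, "y": 1.8, "z": 0, "ax": 0, "ay": 0, "az": 0}
    - {"gripper": -1, "x": -2.8, "y": 1.8, "z": 0, "ax": 0, "ay": 0, "az": 0}
    - {"gripper": -1, "x": -2.8, "y": 1.4, "z": 0, "ax": 0, "ay": 0, "az": 0}

```text
clock: 36.73
position: [459.1, 257.3, 128.5]
ee_rot: [-0.642, 0.766, 0.0, 0.0]
contact_force: [0.5, -0.3, 0.2]
gripper_width: 85.3
grasp_force: 0.0
```

Call:
send_rows:
  targets:
    - {"gripper": -1, "x": 0, "y": 0, "z": 0, "ax": 0, "ay": 0, "az": 0}
    - {"gripper": -1, "x": 0, "y": 0, "z": 0, "ax": 0, "ay": 0, "az": 0}

```text
clock: 36.9
position: [459.9, 257.4, 128.4]
ee_rot: [-0.643, 0.766, 0.0, 0.0]
contact_force: [-0.8, -0.1, -0.9]
gripper_width: 85.7
grasp_force: 0.0
```

```bash
cat >> h.py <<'E'
def stand():
    im,d=arm.get_image('top');P=cloud('top',d);Z=P[:,:,2]
    def sel(n,bx,a,b):
        x0,y0,x1,y1=bx;m=np.zeros(Z.shape,bool);m[y0:y1,x0:x1]=(Z[y0:y1,x0:x1]>a)&(Z[y0:y1,x0:x1]<b);print(n,circ(P[m][:,:2]) if m.sum()>9 else m.sum())
    sel("jar",(296,158,340,198),66,95);sel("flask",(230,158,262,192),76,95);sel("tape",(250,214,280,240),20,38)
    return im
E
python3 -c "
from h import *
go((460.3,261.9,19));stand()"
```

```text
at [459.9 257.4 128.4] yaw 170.1 w 85.7 gf 0.0 F [-0.8 -0.1 -0.9] t 36.9
[-0.45  0.04 10.94] 3 [-0.15  0.01  3.65]
jar (array([582.3, -54.1]), 30.0, array([581.8, -54.3]), 735)
flask 0
tape (array([489.2,  52.6]), 19.7, array([489.7,  52.7]), 191)
```

Call:
send_rows:
  targets:
    - {"gripper": -1, "x": -0.45, "y": 0, "z": 2.5, "ax": 0, "ay": 0, "az": 0}
    - {"gripper": -1, "x": 0, "y": 0, "z": 3, "ax": 0, "ay": 0, "az": 0}
    - {"gripper": -1, "x": 0, "y": 0, "z": 2.5, "ax": 0, "ay": 0, "az": 0}
    - {"gripper": -1, "x": 0, "y": 0, "z": 1.5, "ax": 0, "ay": 0, "az": 0}
    - {"gripper": -1, "x": 0, "y": 0, "z": 1, "ax": 0, "ay": 0, "az": 0}

```text
clock: 37.37
position: [460.7, 258.1, 21.3]
ee_rot: [-0.641, 0.767, -0.0, -0.002]
contact_force: [0.0, 1.3, 0.2]
gripper_width: 85.4
grasp_force: 0.0
```

Call:
send_rows:
  targets:
    - {"gripper": -1, "x": 0, "y": 0, "z": 0.3, "ax": 0, "ay": 0, "az": 0}
    - {"gripper": -1, "x": 0, "y": 0, "z": 0, "ax": 0, "ay": 0, "az": 0}
    - {"gripper": -1, "x": 0, "y": 0, "z": 0, "ax": 0, "ay": 0, "az": 0}

```text
clock: 37.62
position: [461.9, 260.4, 21.1]
ee_rot: [-0.642, 0.767, -0.0, 0.001]
contact_force: [0.8, 0.1, -0.9]
gripper_width: 85.4
grasp_force: 0.0
```

Call:
send_rows:
  targets:
    - {"gripper": 1, "x": 0, "y": 0, "z": 0, "ax": 0, "ay": 0, "az": 0}
    - {"gripper": 1, "x": 0, "y": 0, "z": 0, "ax": 0, "ay": 0, "az": 0}
    - {"gripper": 1, "x": 0, "y": 0, "z": 0, "ax": 0, "ay": 0, "az": 0}
    - {"gripper": 1, "x": 0, "y": 0, "z": 0, "ax": 0, "ay": 0, "az": 0}
    - {"gripper": 1, "x": 0, "y": 0, "z": 0, "ax": 0, "ay": 0, "az": 0}

```text
clock: 38.03
position: [461.6, 260.8, 21.7]
ee_rot: [-0.642, 0.766, -0.0, 0.001]
contact_force: [-1.0, 0.1, 5.8]
gripper_width: 50.7
grasp_force: 62.1
```

```bash
python3 -c "
from h import *
go((460.3,261.9,110),(594.8,87.6,110))"
```

```text
at [461.6 260.8  21.7] yaw 169.9 w 50.7 gf 62.1 F [-1.   0.1  5.8] t 38.03
[-0.09  0.14 -8.83] 3 [-0.03  0.05 -2.94]
[ 14.81 -16.29  -0.  ] 6 [ 2.47 -2.71 -0.  ]
```

Call:
send_rows:
  targets:
    - {"gripper": 1, "x": 0, "y": 0, "z": -1.5, "ax": 0, "ay": 0, "az": 0}
    - {"gripper": 1, "x": 0, "y": 0, "z": -2.5, "ax": 0, "ay": 0, "az": 0}
    - {"gripper": 1, "x": 0, "y": 0, "z": -2.5, "ax": 0, "ay": 0, "az": 0}
    - {"gripper": 1, "x": 0, "y": 0, "z": -2, "ax": 0, "ay": 0, "az": 0}
    - {"gripper": 1, "x": 1.2, "y": -1.3, "z": 0, "ax": 0, "ay": 0, "az": 0}

```text
clock: 38.45
position: [473.4, 249.4, 110.1]
ee_rot: [-0.644, 0.765, 0.0, 0.005]
contact_force: [1.6, 0.0, -2.4]
gripper_width: 50.7
grasp_force: 62.9
```

Call:
send_rows:
  targets:
    - {"gripper": 1, "x": 2.2, "y": -2.4, "z": 0, "ax": 0, "ay": 0, "az": 0}
    - {"gripper": 1, "x": 2.2, "y": -2.4, "z": 0, "ax": 0, "ay": 0, "az": 0}
    - {"gripper": 1, "x": 2.2, "y": -2.4, "z": 0, "ax": 0, "ay": 0, "az": 0}
    - {"gripper": 1, "x": 2.2, "y": -2.4, "z": 0, "ax": 0, "ay": 0, "az": 0}
    - {"gripper": 1, "x": 2.2, "y": -2.4, "z": 0, "ax": 0, "ay": 0, "az": 0}

```text
clock: 38.87
position: [571.1, 115.7, 105.4]
ee_rot: [-0.642, 0.766, 0.0, -0.0]
contact_force: [-0.1, -0.0, -1.0]
gripper_width: 50.3
grasp_force: 62.8
```

Call:
send_rows:
  targets:
    - {"gripper": 1, "x": 1.6, "y": -1.8, "z": 0, "ax": 0, "ay": 0, "az": 0}
    - {"gripper": 1, "x": 1, "y": -1, "z": 0, "ax": 0, "ay": 0, "az": 0}
    - {"gripper": 1, "x": 0, "y": 0, "z": 1.5, "ax": 0, "ay": 0, "az": 0}
    - {"gripper": 1, "x": 0, "y": 0, "z": 2, "ax": 0, "ay": 0, "az": 0}
    - {"gripper": 1, "x": 0, "y": 0, "z": 1, "ax": 0, "ay": 0, "az": 0}

```text
clock: 39.28
position: [592.2, 85.9, 58.2]
ee_rot: [-0.642, 0.767, 0.001, -0.001]
contact_force: [-0.9, 0.7, -1.8]
gripper_width: 50.5
grasp_force: 62.9
```

Call:
send_rows:
  targets:
    - {"gripper": 1, "x": 0, "y": 0, "z": 0, "ax": 0, "ay": 0, "az": 0}
    - {"gripper": 1, "x": 0, "y": 0, "z": 0, "ax": 0, "ay": 0, "az": 0}
    - {"gripper": 1, "x": 0, "y": 0, "z": 0, "ax": 0, "ay": 0, "az": 0}

```text
clock: 39.53
position: [594.3, 87.0, 61.2]
ee_rot: [-0.643, 0.766, -0.0, 0.001]
contact_force: [0.2, -0.4, -0.7]
gripper_width: 50.3
grasp_force: 62.8
```

```bash
python3 -c "
from h import *
go((594.8,86.6,26))"
```

```text
at [594.3  87.   61.2] yaw 170.0 w 50.3 gf 62.8 F [ 0.2 -0.4 -0.7] t 39.53
[ 0.03 -0.05  3.52] 1 [ 0.03 -0.05  3.52]
```

Call:
send_rows:
  targets:
    - {"gripper": 1, "x": 0, "y": 0, "z": 1.5, "ax": 0, "ay": 0, "az": 0}
    - {"gripper": 1, "x": 0, "y": 0, "z": 1.2, "ax": 0, "ay": 0, "az": 0}
    - {"gripper": 1, "x": 0, "y": 0, "z": 0.6, "ax": 0, "ay": 0, "az": 0}
    - {"gripper": 1, "x": 0, "y": 0, "z": 0, "ax": 0, "ay": 0, "az": 0}
    - {"gripper": 1, "x": 0, "y": 0, "z": 0, "ax": 0, "ay": 0, "az": 0}

```text
clock: 39.95
position: [594.3, 86.7, 28.0]
ee_rot: [-0.642, 0.766, -0.0, 0.0]
contact_force: [0.4, -0.8, -1.1]
gripper_width: 50.6
grasp_force: 62.8
```

```bash
python3 -c "
from h import *
go((594.8,86.6,26))"
```

```text
at [594.3  86.7  28. ] yaw 170.0 w 50.6 gf 62.8 F [ 0.4 -0.8 -1.1] t 39.95
[ 0.   -0.06  0.2 ] 1 [ 0.   -0.06  0.2 ]
```

Lower, release, rise, and move away toward the tray to look.

Call:
send_rows:
  targets:
    - {"gripper": 1, "x": 0, "y": 0, "z": 0.2, "ax": 0, "ay": 0, "az": 0}
    - {"gripper": 1, "x": 0, "y": 0, "z": 0, "ax": 0, "ay": 0, "az": 0}
    - {"gripper": -1, "x": 0, "y": 0, "z": 0, "ax": 0, "ay": 0, "az": 0}
    - {"gripper": -1, "x": 0, "y": 0, "z": 0, "ax": 0, "ay": 0, "az": 0}
    - {"gripper": -1, "x": 0, "y": 0, "z": 0, "ax": 0, "ay": 0, "az": 0}

```text
clock: 40.37
position: [594.3, 86.6, 26.0]
ee_rot: [-0.642, 0.766, -0.0, 0.001]
contact_force: [-0.6, -0.6, -0.2]
gripper_width: 83.9
grasp_force: 0.0
```

Call:
send_rows:
  targets:
    - {"gripper": -1, "x": 0, "y": 0, "z": 0, "ax": 0, "ay": 0, "az": 0}
    - {"gripper": -1, "x": 0, "y": 0, "z": -2, "ax": 0, "ay": 0, "az": 0}
    - {"gripper": -1, "x": 0, "y": 0, "z": -3.5, "ax": 0, "ay": 0, "az": 0}
    - {"gripper": -1, "x": 0, "y": 0, "z": -3.5, "ax": 0, "ay": 0, "az": 0}
    - {"gripper": -1, "x": 0, "y": 0, "z": -2, "ax": 0, "ay": 0, "az": 0}

```text
clock: 40.78
position: [595.5, 86.8, 139.5]
ee_rot: [-0.643, 0.766, -0.001, 0.003]
contact_force: [-0.1, 0.2, -0.0]
gripper_width: 85.2
grasp_force: 0.0
```

Call:
send_rows:
  targets:
    - {"gripper": -1, "x": -3, "y": 2, "z": 0, "ax": 0, "ay": 0, "az": 0}
    - {"gripper": -1, "x": -3, "y": 2, "z": 0, "ax": 0, "ay": 0, "az": 0}
    - {"gripper": -1, "x": -3, "y": 2, "z": 0, "ax": 0, "ay": 0, "az": 0}
    - {"gripper": -1, "x": -3, "y": 2, "z": 0, "ax": 0, "ay": 0, "az": 0}
    - {"gripper": -1, "x": -3, "y": 2, "z": 0, "ax": 0, "ay": 0, "az": 0}

```text
clock: 41.2
position: [520.8, 252.9, 135.8]
ee_rot: [-0.642, 0.767, -0.0, 0.0]
contact_force: [0.9, -0.4, 0.8]
gripper_width: 85.6
grasp_force: 0.0
```

Call:
send_rows:
  targets:
    - {"gripper": -1, "x": -3, "y": 1, "z": 0, "ax": 0, "ay": 0, "az": 0}
    - {"gripper": -1, "x": -3, "y": 1, "z": 0, "ax": 0, "ay": 0, "az": 0}
    - {"gripper": -1, "x": -3, "y": 1, "z": 0, "ax": 0, "ay": 0, "az": 0}
    - {"gripper": -1, "x": -2, "y": 1, "z": 0, "ax": 0, "ay": 0, "az": 0}
    - {"gripper": -1, "x": 0, "y": 0, "z": 0, "ax": 0, "ay": 0, "az": 0}

```text
clock: 41.62
position: [500.7, 371.0, 135.3]
ee_rot: [-0.644, 0.765, 0.0, 0.001]
contact_force: [0.1, 0.3, 0.6]
gripper_width: 85.6
grasp_force: 0.0
```

```bash
python3 -c "
from h import *
im=stand();cv2.imwrite('pics/fin.png',im[:,:,::-1]);padcheck('pad3');go()"
```

```text
jar (array([582.4, -54.2]), 30.1, array([581.7, -53.4]), 733)
flask (array([591.3,  85.8]), 14.3, array([591.,  86.]), 173)
tape (array([489.2,  52.5]), 19.7, array([489.8,  52.6]), 191)
case (array([ 506.5, -310.4]), array([ 61.3, 149.8]), np.float32(8.6)) 1977
at [501.  367.5 135.1] yaw 170.0 w 85.4 gf 0.0 F [0.5 0.3 0.2] t 41.72
```

View pics/fin.png

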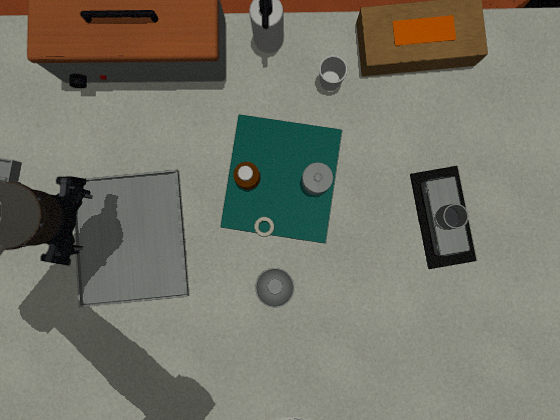

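The final picture shows the bottle (247,175) and jar (317,179) back on the stand, the tape (264,227) unmoved, and the case on the pad with the pot on its lid (451,216).

```bash
python3 -c "
from bench import arm
print(arm.job_done())"
```

```text
the job is handed in; nothing more can be done
None
```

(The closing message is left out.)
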